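Tighten a cell cover crosswise with the T-key

TASK

Take the T-handle box key from its post and tighten the four square-headed bolts of the round cell's cover clockwise, crosswise (always going to the opposite bolt next, then the other pair): in a first pass turn each bolt only about 30 degrees, then in a second crosswise pass turn each one until it comes up against its stop. Ease off as soon as a bolt is felt to stop, do not wrench it or press hard on the cover, and turn the bolts only with the key. Finally stand the key back upright over its post, let go, and leave the other things alone.

Things in the scene. Friction and masses are not known exactly. Their poses are not given: they have to be found in the camera images.
- vessel: Fixed round metal cell, 140 mm across; the flat top of its steel cover is 50 mm above the table, with a low sight glass (44 mm across, 4 mm high) in the middle. Origin: centre of its underside. Four square-headed bolts on a circle of 45 mm radius, at 45 (bolt_1), 135 (bolt_2), 225 (bolt_3), 315 degrees (bolt_4) from its x axis, anticlockwise from above; diagonals 1-3 and 2-4
- bolt_1_head (a point): Centre of the top of the square steel head of bolt_1, 17 mm above the cover. The head is 24 mm square, its sides along this point's x and y axes (they turn with the bolt), straight up to 12 mm above the cover, then tapered to 16 mm square at the top
- bolt_2_head (a point): Centre of the top of the square steel head of bolt_2, 17 mm above the cover. The head is 24 mm square, its sides along this point's x and y axes (they turn with the bolt), straight up to 12 mm above the cover, then tapered to 16 mm square at the top
- bolt_3_head (a point): Centre of the top of the square steel head of bolt_3, 17 mm above the cover. The head is 24 mm square, its sides along this point's x and y axes (they turn with the bolt), straight up to 12 mm above the cover, then tapered to 16 mm square at the top
- bolt_4_head (a point): Centre of the top of the square steel head of bolt_4, 17 mm above the cover. The head is 24 mm square, its sides along this point's x and y axes (they turn with the bolt), straight up to 12 mm above the cover, then tapered to 16 mm square at the top
- bolt_1 (a joint): Square-headed bolt_1; its turn in rad, growing as it is tightened (clockwise from above), 0 to 0.12 at the start. Its stop (tight) lies somewhere between 0.75 and 1.06 and is different for every bolt: it can only be felt. The bolt stays where it is left; turning it takes about 0.08 N m
- bolt_2 (a joint): Square-headed bolt_2; its turn in rad, growing as it is tightened (clockwise from above), 0 to 0.12 at the start. Its stop (tight) lies somewhere between 0.75 and 1.06 and is different for every bolt: it can only be felt. The bolt stays where it is left; turning it takes about 0.08 N m
- bolt_3 (a joint): Square-headed bolt_3; its turn in rad, growing as it is tightened (clockwise from above), 0 to 0.12 at the start. Its stop (tight) lies somewhere between 0.75 and 1.06 and is different for every bolt: it can only be felt. The bolt stays where it is left; turning it takes about 0.08 N m
- bolt_4 (a joint): Square-headed bolt_4; its turn in rad, growing as it is tightened (clockwise from above), 0 to 0.12 at the start. Its stop (tight) lies somewhere between 0.75 and 1.06 and is different for every bolt: it can only be felt. The bolt stays where it is left; turning it takes about 0.08 N m
- wrench: Loose T-handle box key of dark steel, 0.25 kg, 71 mm tall, upright over the post. Origin: centre of its lower end (mouth of the socket), z up to the handle, x along the handle bar. The socket is 26 mm square inside (sides along x and y), 36 mm square outside, 18 mm deep, its mouth may reach the cover; about 0.09 rad of play on a head either way
- wrench_grip (a point): Middle of the key's T-bar, 60 mm above the socket's mouth. The bar is 90 mm long (along x), 16 mm thick (along y, to be gripped across) and 22 mm high; the shaft below it is 14 mm thick and is a torsion bar: handle and socket wind up by 0.025 rad for each 0.1 N m
- holder: Fixed grey parking block 74 x 74 x 20 mm on the table with an upright round steel post, 22 mm thick and 14 mm high, in the middle of its top. Origin: centre of its underside
- holder_seat (a point): Middle of the block's top face (foot of the post), where the key's mouth stands when it is parked
- old_gasket: Bystander: loose black rubber ring, 66 mm across, 4 mm thick, flat on the table. Origin: centre of its underside
- flat_spanner: Bystander: loose flat open-ended spanner, 150 mm long, on the table near its front edge; not the tool for this job. Origin: centre of its underside
- tape: Bystander: loose reel of tape, 52 mm across, 15 mm high, on the table. Origin: centre of its underside
Things that resemble listed ones, but are neither listed nor needed, are in the scene too. What is shaped like the wrench but pink is not meant.

How it is judged:
On the way, in this order (a step that is already met when the one before it is completed fails the run):
1. first pass done: every bolt has been turned to a reading above 0.25 rad (value of joint each of bolt_1, bolt_2, bolt_3, bolt_4 above 0.25 rad), for 0.1 s.
2. second pass done: every bolt is within 0.06 rad of its stop (value of joint bolt_1 above 0.98 rad and value of joint bolt_2 above 0.81 rad and value of joint bolt_3 above 0.9 rad and value of joint bolt_4 above 0.71 rad), for 0.1 s.
At the end, for the whole second after the job is handed in: All four bolts are within 0.06 rad of their stops and the key stands released, upright (within 0.08 rad) and at rest over its post, its mouth within 4 mm of the block's top and 6 mm of the post's axis (all of step 2 and horizontal distance between wrench and holder_seat below 0.006 m and z of wrench in the frame of holder_seat below 0.004 m and angle between wrench's own z axis and vertical below 0.08 rad and linear speed of wrench below 0.02 m/s); the robot touches nothing.
It fails at once if out of cross order: two neighbouring bolts past 0.25 rad (first pass) or past 0.68 rad (second pass) while the other two are not (((value of joint each of bolt_1, bolt_2 above 0.25 rad and value of joint each of bolt_3, bolt_4 below 0.25 rad) or (value of joint each of bolt_2, bolt_3 above 0.25 rad and value of joint each of bolt_4, bolt_1 below 0.25 rad) or (value of joint each of bolt_3, bolt_4 above 0.25 rad and value of joint each of bolt_1, bolt_2 below 0.25 rad) or (value of joint each of bolt_4, bolt_1 above 0.25 rad and value of joint each of bolt_2, bolt_3 below 0.25 rad)) or ((value of joint each of bolt_1, bolt_2 above 0.68 rad and value of joint each of bolt_3, bolt_4 below 0.68 rad) or (value of joint each of bolt_2, bolt_3 above 0.68 rad and value of joint each of bolt_4, bolt_1 below 0.68 rad) or (value of joint each of bolt_3, bolt_4 above 0.68 rad and value of joint each of bolt_1, bolt_2 below 0.68 rad) or (value of joint each of bolt_4, bolt_1 above 0.68 rad and value of joint each of bolt_2, bolt_3 below 0.68 rad))).
It fails at once if a bolt turned too far in the first pass: one past 0.68 rad while another is still under 0.25 rad (value of joint any of bolt_1, bolt_2, bolt_3, bolt_4 above 0.68 rad and value of joint any of bolt_1, bolt_2, bolt_3, bolt_4 below 0.25 rad).
It fails at once if cell or bolt forced: more than 36 N between key and cell with its bolts (contact force between wrench and vessel above 36 N).
It fails at once if cell or bolts touched with the fingers (over 1 N) (contact force between the fingers and vessel above 1 N).
It fails at once if a bystander moved more than 20 mm (distance of any of old_gasket, flat_spanner, tape from where it was at the start of the episode above 0.02 m).
It also fails if it takes over 72 s, if anything falls off the work surface, if the arm or the gripper's body presses on something with over 40 N, if the wrist force passes 120 N, or if a joint passes its speed limit or range.

ROBOT

A 6-joint arm with a two-finger parallel gripper is mounted at the origin on a cart in front of the work surface, level with it; the furniture and walls round the work are solid. World frame = base frame: x ahead of the robot, y to its left, z up, the work surface at z = 0. Lengths are in m, angles in rad, forces in N, time in s.
With the tool pointing down it reaches from about 0.25 to 0.725 m from the base axis. Payload 4 kg.
Tool frame: the origin (TCP) lies between the finger pads; the fingertips stand 8 mm ahead of it and the grasp point (between the pads) lies 11 mm behind it (bot.tip_reach is the distance from the TCP to the fingertips, in m); z points along the fingers, y is the line along which they close (so a half turn about z gives the same grasp; the last joint's range is limited). The gripper opens to 85 mm and grips with 20 to 120 N. Pads are 22 mm wide; open, the fingers measure 114 mm over their backs; the gripper's body (76 mm by 85 mm) begins 54 mm behind the grasp point. The pads swing forward as they close: fully open they stand 13 mm farther back than shut.
Start: joints at [-1.23, 0.241, 0.005, 1.335, 0, 1.571], TCP at [0.167, -0.471, 0.239] pointing down, gripper open.
Joint ranges: [-2.72, 2.72], [-1.05, 1.87], [-1.09, 1.28], [-1.99, 2.15], [-1.42, 1.44], [-3.14, 3.14]. Speed limits (rad/s): [2.79, 2.79, 3.14, 3.14, 3.14, 3.14].

INTERFACE

Orientations are given as a unit quaternion [x, y, z, w].
In Python, from workcell import bot gives the robot as it stands.
- The arm moves only by the tool move_arm, never from a script. Its argument "deltas" is a list of rows, each a list of 7 numbers: the opening, from 0 (shut) to 1 (fully open), then the shift along the tool's x, y, z in mm, then the turn, a rotation vector about the tool's x, y, z in degrees. In form: [[gripper, tx, ty, tz, ax, ay, az], ...]. A call has 1 to 10 rows; each row shifts and turns the commanded pose from where the row before left it, along the tool's axes as they then stand; what a row does not reach is not made up. A row lasts 1/12 s, in which the tool goes at most 41.7 mm and 7.16 degrees, less where a joint would pass 70% of its speed; a pose out of reach is approached as far as the arm can. A call is refused whole if a number of a shift passes 41.7 or a number of a turn 7.16, either way. A call with a gripper value outside its range is refused whole. The fingers move at their own pace and stop on an object; the grip force is fixed at half the most. Time passes only in rows, so rows that do not move let the fingers close. It gives the time, the measured TCP pose, the force, the opening and the grip force at its end, in the units of the state.
- bot.get_obs(): the state, without advancing time (a new reading comes with each control period).
- bot.camera(name): name is "side" or "top" or "wrist"; returns the picture (400x640x3 uint8, blue, green, red); there is no depth.
- bot.calibration(name): a dict with "K" (3x3 intrinsics, pixels), "dist_coeffs" ([k1, k2, p1, p2, k3] as OpenCV has them; the pictures are not rectified), "position" and "orientation" of the camera in the world. Camera axes: x right, y down, z forward; pixel columns grow to the right and rows downward; lengths in m; the calibration is good to about 2 mm. A picture is of the moment at which its call begins: read the wrist's pose just before it. calibration takes no time and is no camera call; for the wrist camera it gives the pose at the moment of the call.
- bot.job_done(): hands the job in; it is judged then, once.
Trained networks look in the newest picture that a camera, given by its name, has taken for a name from the list of things; names that differ only in an ending like _2 or _b are one class to them, and where a whole thing is asked for, a point or a joint stands for the part that bears it (a point fixed in the world has none). Each returns a list of dicts, best first, with "conf" (0 to 1); they miss things now and then, are a little off and sometimes report something else, mostly with a low value. They report only what shows in the picture. A call takes as long as a camera call. They do not tell look-alikes from the thing itself.
- bot.outline_of(query, camera): "pixels" (400x640 bool, what is visible of it) and "rect" ([left, top, width, height] in pixels, round what is visible of it).
The state is a dict: "clock": time; "joint_pos": joint angles; "joint_vel": joint speeds; "tau": joint torques, N m; "eef_pos": TCP position; "tool_rot": TCP orientation; "ft_force": force on the tool from outside, world axes, zero at the start; "ft_torque": the same for the moment, N m; "grip_width": finger opening in m; "grasp_force": force on a finger pad.
Only numpy, scipy, OpenCV 4.12 (cv2) and the standard library are available. Lean on these libraries where they do the work, as an engineer would, in place of code of your own. Each camera call takes 0.05 s, during which the arm holds its last target. There are 200 camera calls.

## Working session

There is one attempt and no reset: what is moved stays moved. The work goes in short steps, Python scripts to look and compute and a tool call to move; the robot and the scene stay as the last step left them, time stands still between calls to the robot, and variables do not carry over. Pictures are saved under pics/ and viewed, at most 10 in all, crops included, and the job is handed in when it is done.

Besides the shell and the picture viewer there is one more tool, called after "Request:" as name(argument=value, ...) on one line, values as JSON. move_arm: Moves the arm, as the interface text tells. Its arguments: {"type":"object","properties":{"deltas":{"type":"array","items":{"type":"array","items":{"type":"number"}}}},"required":["deltas"]}

```bash
ls; mkdir -p pics
python3 - <<'E'
from workcell import bot
import cv2, numpy as np
o=bot.get_obs()
for k,v in o.items(): print(k,np.round(v,3))
for c in ["top","side"]:
    im=bot.camera(c); cv2.imwrite(f"pics/{c}0.png",im)
    q=bot.calibration(c); print(c,np.round(q["K"],1).tolist(),np.round(q["dist_coeffs"],3),np.round(q["position"],3),np.round(q["orientation"],3))
    for n in ["wrench","holder","vessel","bolt_1_head"]:
        for r in bot.outline_of(n,c): print(c,n,round(r["conf"],2),r["rect"])
E
```

```text
pics
clock 0.0
joint_pos [-1.23   0.241  0.004  1.335  0.     1.571]
joint_vel [ 0.001 -0.001  0.002 -0.001  0.     0.   ]
tau [ 1.0000e-03 -3.7232e+01  2.5241e+01  1.7000e-02  0.0000e+00 -0.0000e+00]
eef_pos [ 0.167 -0.471  0.238]
tool_rot [ 0.986  0.17  -0.    -0.001]
ft_force [-0.81   0.201  0.707]
ft_torque [-0.004 -0.002 -0.007]
grasp_force 0.0
grip_width 0.085
top [[490.0, 0.0, 322.3], [0.0, 490.0, 196.9], [0.0, 0.0, 1.0]] [-0.06  0.    0.    0.    0.  ] [ 0.406 -0.07   1.398] [ 0.712 -0.7    0.04  -0.032]
top wrench 0.77 [176.4, 140.7, 29.6, 13.9]
top wrench 0.64 [228.6, 207.0, 28.9, 25.2]
top holder 0.65 [234.0, 210.5, 29.6, 26.3]
top vessel 0.96 [371.6, 166.3, 50.5, 52.0]
top bolt_1_head 0.49 [395.4, 171.9, 11.0, 9.5]
side [[448.3, 0.0, 321.3], [0.0, 448.3, 198.3], [0.0, 0.0, 1.0]] [0.022 0.    0.    0.    0.   ] [ 0.685 -1.059  0.911] [ 0.905  0.044 -0.03  -0.422]
side wrench 0.73 [289.9, 147.1, 20.2, 31.1]
side wrench 0.73 [360.4, 130.3, 11.6, 26.8]
side holder 0.85 [284.6, 163.8, 26.6, 21.2]
side vessel 0.88 [283.1, 238.3, 53.4, 54.2]
side bolt_1_head 0.42 [323.6, 260.0, 11.1, 12.0]
```

View pics/top0.png

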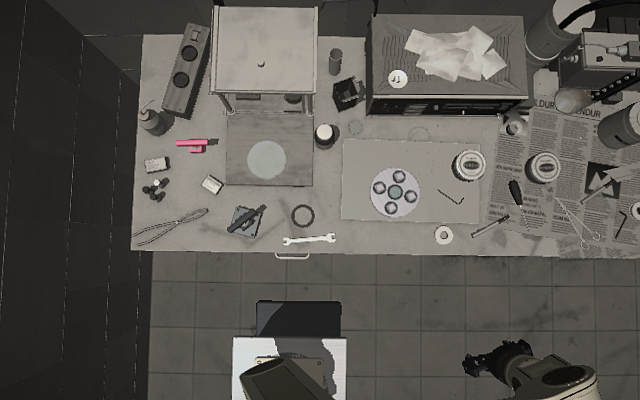

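```bash
cat > h.py <<'E'
from workcell import bot
import cv2, numpy as np
from scipy.spatial.transform import Rotation as R
def ray(uv,q,z):
    p=cv2.undistortPoints(np.array(uv,float).reshape(-1,1,2),np.array(q["K"]),np.array(q["dist_coeffs"])).reshape(-1,2)
    d=R.from_quat(q["orientation"]).apply(np.c_[p,np.ones(len(p))]); c=np.array(q["position"])
    return c+d*((z-c[2])/d[:,2])[:,None]
def proj(X,q):
    r=R.from_quat(q["orientation"]).inv(); X=np.array(X,float).reshape(-1,3)
    rv=r.as_rotvec(); t=-r.apply(np.array(q["position"]))
    return cv2.projectPoints(X,rv,t,np.array(q["K"]),np.array(q["dist_coeffs"]))[0].reshape(-1,2)
def cen(m):
    v,u=np.nonzero(m); return [u.mean(),v.mean()]
E
python3 - <<'E'
from h import *
bot.camera("top");q=bot.calibration("top")
for n,z in [("wrench",.09),("holder",.02),("vessel",.05),("bolt_1_head",.067),("old_gasket",.004),("tape",.015),("flat_spanner",.005)]:
    for r in bot.outline_of(n,"top"): print(n,round(r["conf"],2),np.round(ray([cen(r["pixels"])],q,z)[0],3))
# side crop
im=cv2.imread("pics/side0.png"); cv2.imwrite("pics/side_crop.png",cv2.resize(im[110:310,230:450],None,fx=3,fy=3)[:600])
E
```

```text
wrench 0.54 [0.471 0.127 0.09 ]
wrench 0.52 [0.675 0.267 0.09 ]
holder 0.87 [0.472 0.126 0.02 ]
vessel 0.79 [ 0.561 -0.286  0.05 ]
bolt_1_head 0.6 [ 0.604 -0.297  0.067]
old_gasket 0.54 [ 0.502 -0.037  0.004]
old_gasket 0.19 [0.475 0.142 0.004]
tape 0.81 [ 0.445 -0.429  0.015]
```

View pics/side_crop.png

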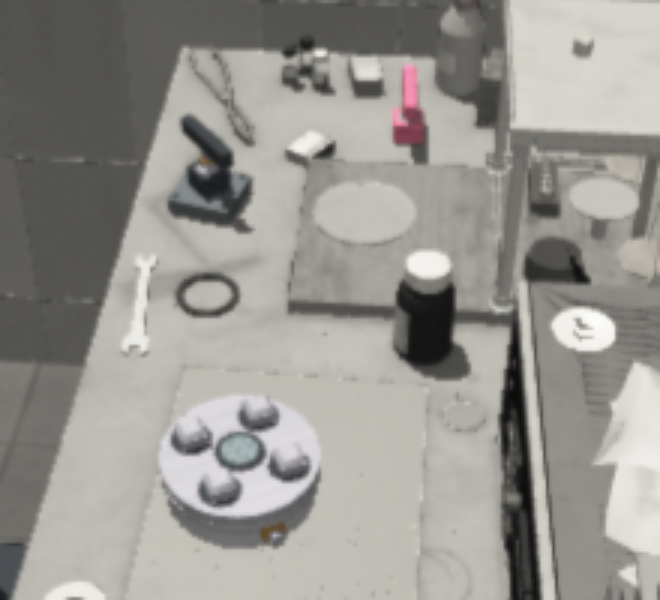

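The dark key on the grey block at top (243,220) is the one I want. The only look-alike is the pink key at (191,146), which the task says to ignore; the flat spanner at (310,239) is a bystander. The vessel is at (395,191). I'll work out the wrist camera mounting before the first move.

```bash
cat >> h.py <<'E'
def state():
    o=bot.get_obs(); r=R.from_quat(o["tool_rot"])
    print("t",round(float(o["clock"]),2),"p",np.round(o["eef_pos"],4),"yaw(toolx)",round(float(np.degrees(np.arctan2(r.as_matrix()[1,0],r.as_matrix()[0,0]))),2),"tz",np.round(r.as_matrix()[:,2],4),"F",np.round(o["ft_force"],1),"T",np.round(o["ft_torque"],3),"gw",round(float(o["grip_width"]),4),"j",np.round(o["joint_pos"],2))
    return np.array(o["eef_pos"]),r
def goto(t,yaw=None):
    "world target -> tool-axes mm, turn about tool z deg"
    p,r=state(); d=r.inv().apply(np.array(t)-p)*1000
    y=np.degrees(np.arctan2(r.as_matrix()[1,0],r.as_matrix()[0,0]))
    print("tool mm",np.round(d,1),"az",None if yaw is None else round(float(y-yaw),2))
E
python3 - <<'E'
from h import *
p,r=state(); q=bot.calibration("wrist"); print(np.round(q["K"],0).tolist(),q["dist_coeffs"])
print("cam in tool",np.round(r.inv().apply(np.array(q["position"])-p),4)); print(np.round((r.inv()*R.from_quat(q["orientation"])).as_matrix(),3))
goto([.5,-.286,.26])
E
```

```text
t 0.9 p [ 0.1671 -0.4713  0.2393] yaw(toolx) 19.52 tz [ 0. -0. -1.] F [ 0.5 -0.4 -0.8] T [-0.025 -0.011  0.069] gw 0.0854 j [-1.23  0.24  0.01  1.34  0.    1.57]
[[307.0, 0.0, 322.0], [0.0, 307.0, 200.0], [0.0, 0.0, 1.0]] [-0.04264904  0.          0.          0.          0.        ]
cam in tool [ 8.310e-02  1.000e-04 -1.337e-01]
[[-0.    -0.945 -0.328]
 [ 1.    -0.    -0.   ]
 [ 0.    -0.328  0.945]]
t 0.9 p [ 0.1671 -0.4713  0.2393] yaw(toolx) 19.52 tz [ 0. -0. -1.] F [ 0.5 -0.4 -0.8] T [-0.025 -0.011  0.069] gw 0.0854 j [-1.23  0.24  0.01  1.34  0.    1.57]
tool mm [375.6 -63.4 -20.7] az None
```

Request:
move_arm(deltas=[[1, 37.5, -6.3, -2, 0, 0, 0], [1, 37.5, -6.3, -2, 0, 0, 0], [1, 37.5, -6.3, -2, 0, 0, 0], [1, 37.5, -6.3, -2, 0, 0, 0], [1, 37.5, -6.3, -2, 0, 0, 0], [1, 37.5, -6.3, -2, 0, 0, 0], [1, 37.5, -6.3, -2, 0, 0, 0], [1, 37.5, -6.3, -2, 0, 0, 0], [1, 37.5, -6.3, -2, 0, 0, 0], [1, 37.5, -6.3, -2, 0, 0, 0]])

```text
clock: 1.73
eef_pos: [0.501, -0.2853, 0.2595]
tool_rot: [0.985, 0.17, 0.0, 0.0]
ft_force: [0.5, -0.4, 0.7]
grip_width: 0.0857
grasp_force: 0.0
```

Request:
move_arm(deltas=[[1, 0, 0, 0, 0, 0, 0], [1, 0, 0, 0, 0, 0, 0]])

```text
clock: 1.9
eef_pos: [0.501, -0.2851, 0.2587]
tool_rot: [0.985, 0.172, -0.0, -0.0]
ft_force: [-0.3, 0.1, -0.5]
grip_width: 0.0854
grasp_force: 0.0
```

Run:
```python
from h import *
state(); q=bot.calibration("wrist"); im=bot.camera("wrist"); cv2.imwrite("pics/w1.png",im)
np.save("w1q.npy",np.r_[q["position"],q["orientation"]])
for n,z in [("vessel",.05),("bolt_1_head",.06)]:
    for r in bot.outline_of(n,"wrist"): print(n,round(r["conf"],2),r["rect"],np.round(ray([cen(r["pixels"])],q,z)[0],4))
```

```text
t 1.9 p [ 0.501  -0.2851  0.2587] yaw(toolx) 19.75 tz [-8.e-04  1.e-04 -1.e+00] F [-0.3  0.1 -0.5] T [-0.024  0.049 -0.001] gw 0.0854 j [-0.52  0.39  0.26  1.45 -0.    2.28]
vessel 0.66 [279.4, 54.0, 126.3, 132.2] [ 0.5616 -0.285   0.05  ]
vessel 0.28 [307.4, 146.7, 23.8, 24.5] [ 0.513 -0.276  0.05 ]
bolt_1_head 0.89 [356.4, 72.2, 21.1, 29.4] [ 0.6009 -0.2981  0.06  ]
```

View pics/w1.png

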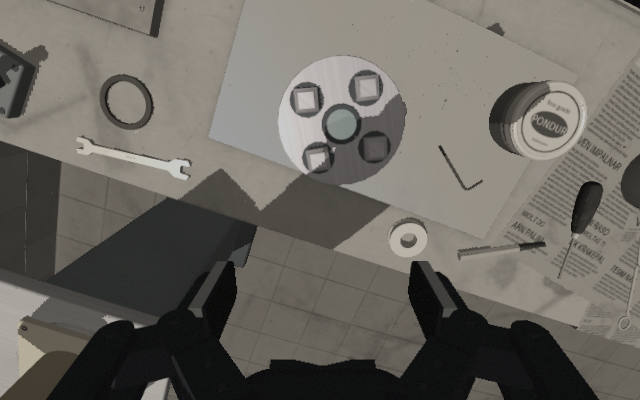

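The picture shows the vessel at (342,120) with bolt heads at about (306,98), (367,86), (318,157) and (374,147), and the dark key off to the left at (10,75). Next I'll go to the key.

Run:
```python
from h import *
goto([.471,.127,.25],124)
q=bot.calibration("top"); im=cv2.imread("pics/top0.png")
print(np.round(ray([[228,232],[266,206]],q,.09),3))
```

```text
t 2.05 p [ 0.4985 -0.287   0.2591] yaw(toolx) 19.47 tz [-9.e-04  1.e-04 -1.e+00] F [-0.1 -0.2  0.4] T [0.049 0.038 0.024] gw 0.0853 j [-0.52  0.39  0.26  1.45 -0.    2.28]
tool mm [ 112.  -399.5    9.2] az -104.53
[[0.441 0.165 0.09 ]
 [0.512 0.065 0.09 ]]
```

Request:
move_arm(deltas=[[1, 11.2, -39.9, 0, 0, 0, 0], [1, 11.2, -39.9, 0, 0, 0, 0], [1, 11.2, -39.9, 0, 0, 0, 0], [1, 11.2, -39.9, 0, 0, 0, 0], [1, 11.2, -39.9, 0, 0, 0, 0], [1, 11.2, -39.9, 0, 0, 0, 0], [1, 11.2, -39.9, 0, 0, 0, 0], [1, 11.2, -39.9, 0, 0, 0, 0], [1, 11.2, -39.9, 0, 0, 0, 0], [1, 11.2, -39.9, 9, 0, 0, -7]])

```text
clock: 2.88
eef_pos: [0.4719, 0.1267, 0.2525]
tool_rot: [0.973, 0.229, 0.002, 0.0]
ft_force: [0.9, -0.4, -0.3]
grip_width: 0.0852
grasp_force: 0.0
```

Request:
move_arm(deltas=[[1, 0, 0, 0, 0, 0, -7], [1, 0, 0, 0, 0, 0, -7], [1, 0, 0, 0, 0, 0, -7], [1, 0, 0, 0, 0, 0, -7], [1, 0, 0, 0, 0, 0, -7], [1, 0, 0, 0, 0, 0, -7], [1, 0, 0, 0, 0, 0, -7], [1, 0, 0, 0, 0, 0, -7], [1, 0, 0, 0, 0, 0, -7], [1, 0, 0, 0, 0, 0, -7]])

```text
clock: 3.72
eef_pos: [0.4714, 0.1245, 0.2508]
tool_rot: [0.665, 0.747, 0.0, 0.0]
ft_force: [0.4, 0.3, -1.5]
grip_width: 0.0852
grasp_force: 0.0
```

Request:
move_arm(deltas=[[1, 0, 0, 0, 0, 0, -7], [1, 0, 0, 0, 0, 0, -7], [1, 0, 0, 0, 0, 0, -7], [1, 0, 0, 0, 0, 0, -6.5], [1, 0, 0, 0, 0, 0, 0], [1, 0, 0, 0, 0, 0, 0]])

```text
clock: 4.22
eef_pos: [0.4716, 0.1249, 0.2507]
tool_rot: [0.472, 0.882, 0.0, 0.0]
ft_force: [-0.3, -0.1, -0.5]
grip_width: 0.0855
grasp_force: 0.0
```

Run:
```python
from h import *
state(); q=bot.calibration("wrist"); im=bot.camera("wrist"); cv2.imwrite("pics/w2.png",im[50:350,120:520])
for n,z in [("wrench",.091),("holder",.02)]:
    for r in bot.outline_of(n,"wrist"): print(n,round(r["conf"],2),r["rect"],np.round(ray([cen(r["pixels"])],q,z)[0],4))
```

```text
t 4.22 p [0.4716 0.1249 0.2507] yaw(toolx) 123.73 tz [ 3.e-04 -1.e-04 -1.e+00] F [-0.3 -0.1 -0.5] T [ 0.007  0.042 -0.01 ] gw 0.0855 j [ 0.26  0.21 -0.    1.36 -0.    1.24]
wrench 0.95 [307.3, 134.2, 36.5, 82.5] [0.4653 0.1364 0.091 ]
wrench 0.65 [505.9, 133.1, 92.1, 73.6] [0.6477 0.2677 0.091 ]
holder 0.75 [285.6, 117.6, 80.6, 82.5] [0.4662 0.1363 0.02  ]
```

View pics/w2.png

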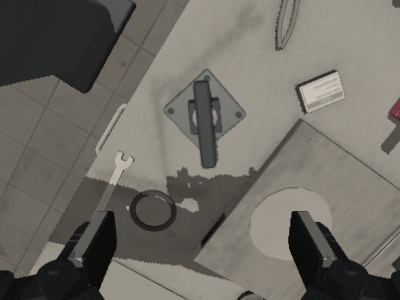

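Close up, the dark key stands on its grey block. The bar runs from about (203,82) to (209,167) in this crop, and the pink one is at the right edge. I'll measure the bar axis.

Run:
```python
from h import *
p,r=state(); q=bot.calibration("wrist"); im=bot.camera("wrist"); g=cv2.cvtColor(im,cv2.COLOR_BGR2GRAY)
w=bot.outline_of("wrench","wrist")[0]["pixels"]; h=bot.outline_of("holder","wrist")[0]["pixels"]
for v in range(128,222,8): print(v,g[v,308:346].tolist())
m=w.astype(np.uint8)
rows=[];
for v in range(134,217,6):
    u=np.nonzero(w[v])[0]; print(v,u.min(),u.max()) if len(u) else None
print("holder rect",cv2.minAreaRect(np.argwhere(h)[:,::-1].astype(np.float32)))
```

```text
t 4.37 p [0.4717 0.1256 0.2506] yaw(toolx) 123.87 tz [ 2.e-04  0.e+00 -1.e+00] F [ 0.1 -0.2  0.1] T [-0.021  0.036  0.037] gw 0.0853 j [ 0.26  0.21 -0.    1.36 -0.    1.24]
128 [137, 135, 133, 133, 135, 136, 131, 108, 83, 99, 113, 120, 125, 126, 121, 99, 77, 78, 77, 77, 79, 95, 121, 126, 121, 111, 95, 102, 138, 151, 150, 149, 150, 149, 149, 151, 150, 151]
136 [95, 110, 117, 122, 107, 58, 65, 70, 74, 75, 75, 73, 73, 73, 73, 75, 74, 72, 66, 57, 61, 97, 126, 126, 125, 125, 124, 124, 126, 125, 124, 117, 107, 96, 106, 138, 151, 151]
144 [124, 123, 124, 123, 113, 80, 56, 65, 70, 75, 76, 76, 76, 74, 74, 76, 76, 74, 71, 63, 57, 47, 72, 109, 123, 124, 123, 124, 123, 123, 123, 123, 123, 123, 123, 122, 122, 122]
152 [50, 51, 49, 47, 44, 36, 42, 59, 65, 73, 75, 75, 75, 75, 74, 75, 76, 76, 74, 69, 63, 51, 39, 48, 68, 75, 74, 76, 76, 75, 70, 94, 122, 121, 123, 122, 122, 122]
160 [72, 78, 78, 77, 78, 75, 74, 64, 60, 66, 72, 75, 75, 76, 74, 74, 74, 75, 76, 72, 66, 58, 51, 65, 83, 89, 93, 76, 74, 75, 72, 66, 93, 121, 121, 120, 120, 119]
168 [105, 69, 74, 82, 117, 143, 144, 124, 59, 63, 68, 72, 75, 74
[... 733 characters left out ...]
4, 57, 74, 95, 131, 150, 151, 150, 149, 149, 151, 152, 151]
208 [152, 151, 150, 151, 151, 151, 151, 152, 153, 152, 151, 133, 78, 61, 66, 69, 71, 70, 71, 72, 73, 73, 73, 73, 67, 62, 51, 58, 77, 115, 150, 149, 149, 149, 150, 151, 151, 150]
216 [150, 150, 150, 151, 152, 152, 153, 152, 151, 151, 150, 151, 132, 74, 63, 66, 69, 71, 69, 71, 72, 73, 73, 72, 69, 63, 62, 105, 144, 150, 150, 149, 148, 147, 148, 149, 148, 150]
134 313 328
140 313 329
146 314 330
152 308 339
158 308 339
164 309 340
170 309 340
176 310 341
182 311 333
188 318 332
194 320 334
200 320 334
206 320 335
212 321 335
holder rect ((324.1897888183594, 161.12942504882812), (61.17155838012695, 61.50012969970703), 48.918243408203125)
```

Run:
```python
from h import *
p,r=state(); q=bot.calibration("wrist")
X=ray([[320.4,132.5],[328,218.5]],q,.090); d=X[0]-X[1]; c=X.mean(0); yaw=np.degrees(np.arctan2(d[1],d[0])); print(X,np.linalg.norm(d),yaw)
hc=ray([[324.2,161.1]],q,.02)[0]; print("holder",hc)
goto([c[0],c[1],.2],yaw)
```

```text
t 4.52 p [0.4717 0.1261 0.2505] yaw(toolx) 123.96 tz [-1.e-04 -0.e+00 -1.e+00] F [-0.4 -0.6  0.7] T [ 0.067 -0.025  0.004] gw 0.085 j [ 0.26  0.21 -0.    1.36 -0.    1.24]
[[0.44109791 0.16585775 0.09      ]
 [0.49644109 0.09744511 0.09      ]] 0.08799521696074715 128.97151936393072
holder [0.46810258 0.1331442  0.02      ]
t 4.52 p [0.4717 0.1261 0.2505] yaw(toolx) 123.96 tz [-1.e-04 -0.e+00 -1.e+00] F [-0.4 -0.6  0.7] T [ 0.067 -0.025  0.004] gw 0.085 j [ 0.26  0.21 -0.    1.36 -0.    1.24]
tool mm [ 6.3  0.7 50.5] az -5.01
```

Request:
move_arm(deltas=[[1, 6.5, 0.7, 0, 0, 0, -5], [1, 0, 0, 40, 0, 0, 0], [1, 0, 0, 40, 0, 0, 0], [1, 0, 0, 40, 0, 0, 0], [1, 0, 0, 40, 0, 0, 0], [1, 0, 0, 15, 0, 0, 0], [1, 0, 0, 6, 0, 0, 0], [1, 0, 0, 0, 0, 0, 0], [0, 0, 0, 0, 0, 0, 0], [0, 0, 0, 0, 0, 0, 0]])

```text
clock: 5.35
eef_pos: [0.4705, 0.1325, 0.0713]
tool_rot: [0.43, 0.903, 0.001, 0.001]
ft_force: [0.7, 0.5, 0.9]
grip_width: 0.0636
grasp_force: 0.0
```

Request:
move_arm(deltas=[[0, 0, 0, 0, 0, 0, 0], [0, 0, 0, 0, 0, 0, 0], [0, 0, 0, 0, 0, 0, 0], [0, 0, 0, 0, 0, 0, 0], [0, 0, 0, 0, 0, 0, 0]])

```text
clock: 5.77
eef_pos: [0.4693, 0.1322, 0.0703]
tool_rot: [0.43, 0.903, 0.001, 0.001]
ft_force: [-0.7, -0.4, 5.2]
grip_width: 0.015
grasp_force: 59.1
```

Run:
```python
from h import *
state(); print(bot.get_obs()["grasp_force"])
```

```text
t 5.77 p [0.4693 0.1322 0.0703] yaw(toolx) 129.03 tz [ 1.7e-03  5.0e-04 -1.0e+00] F [-0.7 -0.4  5.2] T [-0.022  0.122 -0.026] gw 0.015 j [ 0.27  0.36 -0.3   0.9   0.    1.16]
59.10165309906006
```

Run:
```python
from h import *
im=cv2.imread("pics/w1.png"); cv2.imwrite("pics/w1z.png",cv2.resize(im[48:193,270:415],None,fx=4,fy=4,interpolation=cv2.INTER_CUBIC))
goto([.56,-.285,.25],129)
```

```text
t 5.77 p [0.4693 0.1322 0.0703] yaw(toolx) 129.03 tz [ 1.7e-03  5.0e-04 -1.0e+00] F [-0.7 -0.4  5.2] T [-0.022  0.122 -0.026] gw 0.015 j [ 0.27  0.36 -0.3   0.9   0.    1.16]
tool mm [-381.3 -192.  -179.7] az 0.03
```

View pics/w1z.png

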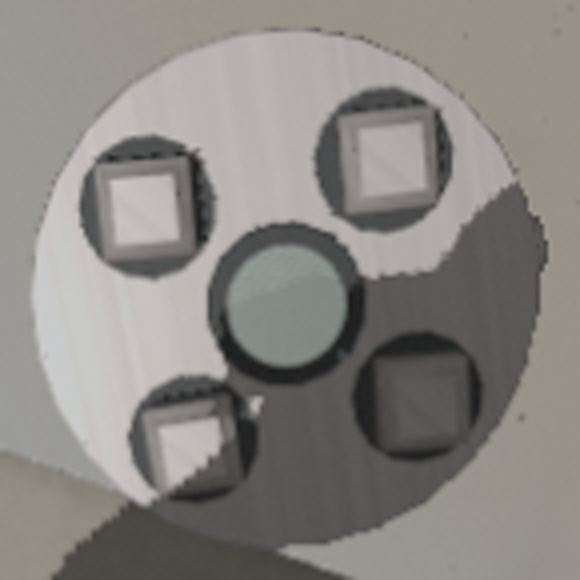

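The crop shows four tapered square heads. Their top centres are at zoom pixels (144,210), (391,160), (193,447) and (425,398), all tilted by about 6°, which puts the sides near yaw 26° mod 90. I'll lift the key and carry it to a viewing pose by the cell.

Request:
move_arm(deltas=[[0, 0, 0, -20, 0, 0, 0], [0, 0, 0, -40, 0, 0, 0], [0, 0, 0, -40, 0, 0, 0], [0, 0, 0, -40, 0, 0, 0], [0, -35, -16, 0, 0, 0, 0], [0, -35, -16, 0, 0, 0, 0], [0, -35, -16, 0, 0, 0, 0], [0, -35, -16, 0, 0, 0, 0], [0, -35, -16, 0, 0, 0, 0], [0, -35, -16, 0, 0, 0, 0]])

```text
clock: 6.6
eef_pos: [0.5258, -0.0933, 0.2088]
tool_rot: [0.43, 0.903, -0.0, -0.001]
ft_force: [0.4, -0.1, -2.0]
grip_width: 0.015
grasp_force: 59.4
```

Request:
move_arm(deltas=[[0, -35, -16, 0, 0, 0, 0], [0, -35, -16, 0, 0, 0, 0], [0, -35, -16, 0, 0, 0, 0], [0, -35, -16, 0, 0, 0, 0], [0, -35, -16, 0, 0, 0, 0], [0, -35, -16, 0, 0, 0, 0], [0, -35, -16, 0, 0, 0, 6.5], [0, 0, 0, 0, 0, 0, 6.5], [0, 0, 0, 0, 0, 0, 0], [0, 0, 0, 0, 0, 0, 0]])

```text
clock: 7.43
eef_pos: [0.5928, -0.3524, 0.2076]
tool_rot: [0.529, 0.849, 0.0, -0.002]
ft_force: [0.0, -0.0, -2.7]
grip_width: 0.015
grasp_force: 59.4
```

Run:
```python
from h import *
import pickle
L=[]
for i in range(4):
    state(); q=bot.calibration("wrist"); L.append((q,bot.camera("wrist")))
pickle.dump(L,open("v.pkl","wb")); cv2.imwrite("pics/w3.png",L[0][1])
for n,z in [("vessel",.05),("bolt_1_head",.06),("wrench",.1)]:
    for r in bot.outline_of(n,"wrist"): print(n,round(r["conf"],2),r["rect"],np.round(ray([cen(r["pixels"])],q,z)[0],4))
```

```text
t 7.43 p [ 0.5928 -0.3524  0.2076] yaw(toolx) 116.14 tz [-0.0029  0.0022 -1.    ] F [ 0.  -0.  -2.7] T [ 0.072 -0.041 -0.02 ] gw 0.015 j [-0.54  0.66  0.56  1.48  0.    0.58]
t 7.48 p [ 0.5931 -0.3516  0.2084] yaw(toolx) 116.19 tz [-0.0019  0.0016 -1.    ] F [-0.1  1.2 -2.3] T [ 0.039 -0.013  0.011] gw 0.0149 j [-0.54  0.65  0.56  1.48  0.    0.58]
t 7.53 p [ 0.5934 -0.3512  0.2092] yaw(toolx) 116.21 tz [-1.e-03  9.e-04 -1.e+00] F [ 0.7 -0.4 -2.2] T [ 0.009 -0.002 -0.03 ] gw 0.0149 j [-0.53  0.65  0.56  1.48  0.    0.58]
t 7.58 p [ 0.5936 -0.351   0.2098] yaw(toolx) 116.21 tz [-2.e-04  4.e-04 -1.e+00] F [-0.4  0.  -2.7] T [ 0.012 -0.023 -0.05 ] gw 0.015 j [-0.53  0.65  0.56  1.48  0.    0.58]
vessel 0.59 [245.1, 23.9, 147.2, 154.3] [ 0.5545 -0.2823  0.05  ]
bolt_1_head 0.6 [345.0, 126.2, 22.0, 27.2] [ 0.6002 -0.2978  0.06  ]
wrench 0.71 [292.2, 193.2, 63.9, 170.3] [ 0.6211 -0.4095  0.1   ]
wrench 0.2 [274.7, 133.1, 28.7, 25.8] [ 0.5473 -0.3217  0.1   ]
```

View pics/w3.png

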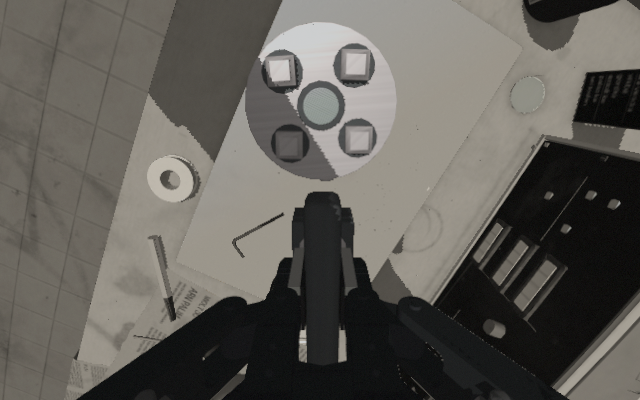

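The vessel is at (321,102), with heads at (281,70), (356,64), (290,144) and (358,138). The held key hangs straight in the jaws at (323,195-365). I'll fit the head squares to the image gradients.

```bash
cat > fit.py <<'E'
from h import *
from scipy.optimize import minimize, differential_evolution
from scipy.ndimage import map_coordinates
S=np.array([[1,1],[-1,1],[-1,-1],[1,-1]])
def sq(c,yaw,h,z,n=12):
    a=np.radians(yaw); M=np.array([[np.cos(a),-np.sin(a)],[np.sin(a),np.cos(a)]])
    P=[];t=np.linspace(.05,.95,n)[:,None]
    for i in range(4): P.append(S[i]*(1-t)+S[(i+1)%4]*t)
    P=np.vstack(P)*h@M.T+c; return np.c_[P,np.full(len(P),z)]
def grad(im):
    g=cv2.GaussianBlur(cv2.cvtColor(im,cv2.COLOR_BGR2GRAY).astype(np.float32),(0,0),.8)
    return np.minimum(np.hypot(cv2.Sobel(g,cv2.CV_32F,1,0),cv2.Sobel(g,cv2.CV_32F,0,1)),150)
def fitbolt(im,q,uv):
    G=grad(im); c0=ray([uv],q,.067)[0][:2]
    def cost(p):
        X=np.vstack([sq(c0+p[:2],p[2],.008,.067),sq(c0+p[:2],p[2],.012,.062)])
        u=proj(X,q); return -map_coordinates(G,[u[:,1],u[:,0]],order=1).mean()
    r=differential_evolution(cost,[(-.005,.005),(-.005,.005),(-20,70)],seed=1,popsize=20,maxiter=80,tol=1e-6)
    return np.r_[c0+r.x[:2],r.x[2],-r.fun]
E
python3 - <<'E'
from fit import *
import pickle
L=pickle.load(open("v.pkl","rb"))
uvs=[(281,70),(356,64),(290,144),(358,138)]
A=[]
for q,im in L[1:4:2]:
    B=np.array([fitbolt(im,q,u) for u in uvs]); A.append(B); print(np.round(B,4)); print("c",B[:,:2].mean(0), "diag",np.linalg.norm(B[0,:2]-B[3,:2]),np.linalg.norm(B[1,:2]-B[2,:2]))
E
```

```text
[[  0.5134  -0.2757  30.3414 140.016 ]
 [  0.5681  -0.2433  25.7745 134.5179]
 [  0.5481  -0.3226  24.0995  66.3438]
 [  0.6004  -0.298   26.7182 119.5157]]
c [ 0.55748009 -0.28489037] diag 0.08980856752904591 0.08178014794927897
[[  0.5135  -0.2757  29.2453 138.1901]
 [  0.568   -0.2433  25.5969 134.804 ]
 [  0.548   -0.3229  25.339   65.6283]
 [  0.6004  -0.2981  26.5176 120.5549]]
c [ 0.55747492 -0.28499026] diag 0.0896989138069157 0.08210051600776654
```

```bash
python3 - <<'E'
from fit import *
q=bot.calibration("wrist"); a=np.load("w1q.npy"); q=dict(q,position=a[:3],orientation=a[3:])
im=cv2.imread("pics/w1.png")
uvs=[(270+u/4,48+v/4) for u,v in [(144,210),(391,160),(193,447),(425,398)]]
B=np.array([fitbolt(im,q,u) for u in uvs]); print(np.round(B,4)); print(B[:,:2].mean(0))
E
python3 - <<'E'
from h import *
state()
E
```

```text
[[  0.5677  -0.2434  23.9558 136.9876]
 [  0.6001  -0.2979  26.9135 125.2207]
 [  0.5178  -0.2728  34.9154 121.1423]
 [  0.551   -0.3272  25.8349  57.2834]]
[ 0.55912252 -0.28534569]
t 7.78 p [ 0.5938 -0.3514  0.2103] yaw(toolx) 116.14 tz [ 7.e-04 -5.e-04 -1.e+00] F [-0.2 -0.3 -1.9] T [ 0.053 -0.027 -0.037] gw 0.0148 j [-0.53  0.65  0.56  1.48 -0.    0.58]
```

Run:
```python
from h import *
import pickle
q,im=pickle.load(open("v.pkl","rb"))[3]; g=cv2.cvtColor(im,cv2.COLOR_BGR2GRAY)
print(g[176:232,322].tolist()); print(g[210,296:352].tolist()); print(g[350,296:352].tolist()); print(g[300:400:4,323].tolist())
p=np.array([.5936,-.3510,.2098]); r=R.from_quat(bot.get_obs()["tool_rot"])
for z in (-.021,.001):
  print(z,np.round(proj(p+r.apply([[.045,-.008,z],[.045,.008,z],[-.045,-.008,z],[-.045,.008,z]]),q),1).tolist())
print(np.round(proj(p+r.apply([[.018,-.018,.032],[.018,.018,.032],[.018,-.018,.05],[.018,.018,.05]]),q),1).tolist())
cv2.imwrite("pics/w3z.png",cv2.resize(im[170:380,220:430],None,fx=2.8,fy=2.8,interpolation=cv2.INTER_CUBIC))
```

```text
[92, 91, 91, 88, 84, 133, 151, 151, 151, 150, 150, 150, 151, 151, 150, 102, 29, 26, 27, 30, 27, 30, 29, 30, 32, 30, 28, 32, 33, 36, 36, 36, 35, 37, 35, 36, 37, 36, 37, 34, 37, 35, 37, 36, 37, 36, 36, 37, 36, 35, 34, 37, 38, 36, 37, 37]
[26, 27, 26, 27, 28, 25, 27, 28, 28, 31, 33, 35, 34, 37, 35, 36, 37, 37, 37, 37, 37, 37, 38, 38, 38, 37, 35, 37, 38, 35, 35, 35, 37, 36, 39, 38, 43, 53, 50, 55, 64, 62, 57, 54, 42, 35, 30, 28, 28, 30, 37, 39, 37, 40, 38, 106]
[14, 16, 46, 110, 106, 125, 136, 127, 107, 106, 108, 30, 32, 33, 35, 36, 35, 35, 39, 37, 35, 36, 37, 35, 36, 35, 35, 37, 37, 38, 37, 38, 38, 38, 37, 35, 35, 37, 35, 34, 34, 30, 98, 140, 151, 151, 151, 150, 151, 120, 57, 14, 13, 15, 16, 14]
[37, 35, 38, 39, 37, 35, 37, 35, 37, 37, 37, 37, 36, 35, 37, 36, 38, 18, 16, 16, 18, 18, 16, 17, 16]
-0.021 [[306.0, 201.2], [347.1, 201.2], [309.2, 374.1], [341.8, 374.1]]
0.001 [[308.4, 185.2], [343.5, 185.3], [310.7, 340.6], [339.5, 340.6]]
[[294.1, 214.9], [356.1, 214.9], [296.5, 204.3], [353.2, 204.4]]
```

View pics/w3z.png

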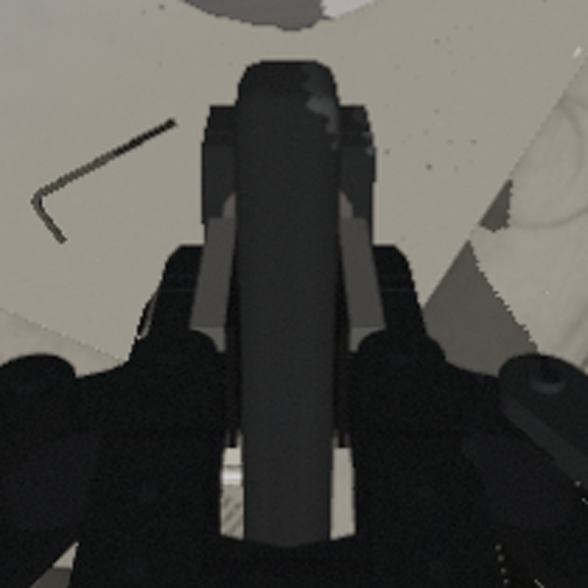

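Run:
```python
from h import *
import pickle
q,im=pickle.load(open("v.pkl","rb"))[3]; g=cv2.cvtColor(im,cv2.COLOR_BGR2GRAY)
for u in (297,300,347,350): print(u,g[198:230,u].tolist())
for v in (212,216,224,232): print(v,g[v,284:304].tolist(),g[v,344:362].tolist())
goto([.5999,-.2971,.13],116.5)
```

```text
297 [151, 151, 151, 151, 151, 151, 151, 151, 150, 103, 28, 29, 27, 28, 28, 29, 28, 28, 29, 32, 30, 30, 29, 29, 35, 39, 37, 38, 37, 37, 38, 37]
300 [151, 151, 151, 151, 151, 151, 151, 150, 151, 103, 27, 29, 28, 27, 28, 29, 28, 27, 31, 33, 27, 28, 28, 32, 36, 36, 37, 37, 39, 37, 37, 38]
347 [151, 151, 151, 151, 151, 151, 150, 151, 151, 103, 37, 41, 39, 38, 40, 32, 29, 27, 30, 34, 30, 29, 30, 30, 36, 38, 38, 36, 38, 39, 40, 35]
350 [150, 151, 151, 151, 152, 152, 151, 151, 151, 127, 107, 75, 38, 36, 39, 39, 40, 33, 30, 56, 50, 38, 31, 30, 37, 48, 43, 37, 38, 39, 38, 37]
212 [151, 151, 151, 150, 151, 151, 151, 151, 151, 128, 29, 28, 27, 28, 29, 29, 28, 28, 25, 28] [28, 30, 35, 40, 39, 39, 39, 107, 151, 150, 150, 151, 151, 150, 150, 151, 151, 151]
216 [151, 151, 151, 151, 151, 152, 151, 152, 128, 29, 31, 32, 30, 29, 31, 30, 31, 30, 28, 28] [30, 28, 30, 30, 30, 29, 30, 31, 106, 150, 151, 151, 152, 151, 151, 151, 151, 151]
224 [151, 152, 151, 152, 151, 151, 151, 128, 35, 38, 37, 37, 38, 37, 37, 38, 37, 38, 37, 32] [36, 36, 38, 38, 37, 38, 43, 63, 72, 61, 112, 150, 150, 136, 125, 148, 151, 150]
232 [152, 151, 150, 150, 151, 151, 151, 129, 36, 37, 38, 38, 37, 39, 36, 37, 37, 39, 38, 35] [37, 39, 39, 38, 37, 38, 37, 39, 37, 39, 111, 150, 151, 150, 150, 151, 150, 151]
t 7.78 p [ 0.5938 -0.3514  0.2103] yaw(toolx) 116.14 tz [ 7.e-04 -5.e-04 -1.e+00] F [-0.2 -0.3 -1.9] T [ 0.053 -0.027 -0.037] gw 0.0148 j [-0.53  0.65  0.56  1.48 -0.    0.58]
tool mm [46.2 29.4 80.3] az -0.36
```

Request:
move_arm(deltas=[[0, 23.4, 15, 20, 0, 0, -0.4], [0, 23.4, 15, 25, 0, 0, 0], [0, 0, 0, 25, 0, 0, 0], [0, 0, 0, 10, 0, 0, 0], [0, 0, 0, 0, 0, 0, 0], [0, 0, 0, 0, 0, 0, 0], [0, 0, 0, 0, 0, 0, 0]])

```text
clock: 8.37
eef_pos: [0.6008, -0.2985, 0.1315]
tool_rot: [0.527, 0.85, 0.0, 0.002]
ft_force: [0.0, -1.1, -2.1]
grip_width: 0.015
grasp_force: 59.3
```

Run:
```python
from h import *
goto([.6005,-.2963,.112],116.5)
```

```text
t 8.37 p [ 0.6008 -0.2985  0.1315] yaw(toolx) 116.38 tz [ 0.003  -0.0017 -1.    ] F [ 0.  -1.1 -2.1] T [-0.013 -0.086 -0.018] gw 0.015 j [-0.46  0.64  0.33  1.27 -0.    0.65]
tool mm [ 2.2  0.7 19.5] az -0.12
```

Request:
move_arm(deltas=[[0, 0, 0, 0, 0, 0, 0], [0, 0, 0, 0, 0, 0, 0], [0, 0, 0, 0, 0, 0, 0]])

```text
clock: 8.62
eef_pos: [0.6004, -0.298, 0.1308]
tool_rot: [0.527, 0.85, 0.0, 0.001]
ft_force: [-0.4, 0.3, -3.1]
grip_width: 0.0149
grasp_force: 59.3
```

Run:
```python
from h import *
goto([.6005,-.2963,.112],116.5)
q=bot.calibration("wrist"); im=bot.camera("wrist"); cv2.imwrite("pics/w4.png",im[0:360,100:540])
```

```text
t 8.62 p [ 0.6004 -0.298   0.1308] yaw(toolx) 116.39 tz [ 0.0021 -0.001  -1.    ] F [-0.4  0.3 -3.1] T [0.034 0.01  0.038] gw 0.0149 j [-0.46  0.64  0.33  1.26  0.    0.65]
tool mm [ 1.5  0.9 18.8] az -0.11
```

View pics/w4.png

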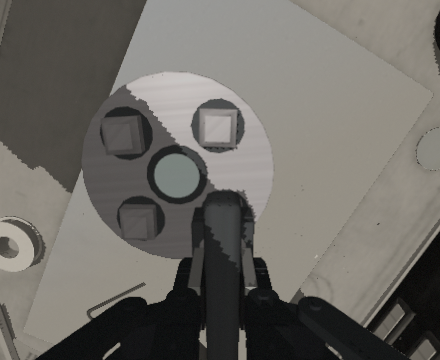

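The key hangs next to bolt D. B shows at (318,126), A at (224,133) and C at (238,218) in full-picture pixels. I'll fit them from this closer view.

Run:
```python
from fit import *
p,r=state(); q=bot.calibration("wrist"); im=bot.camera("wrist"); g=cv2.cvtColor(im,cv2.COLOR_BGR2GRAY)
B=np.array([fitbolt(im,q,u) for u in [(224,133),(318,126),(238,218)]]); print(np.round(B,4))
c=(B[1,:2]+B[2,:2])/2; print("c",c,"D",2*c-B[0,:2],np.linalg.norm(B[1,:2]-B[2,:2])/2,np.linalg.norm(B[0,:2]-c))
for z in (.032,.05): print(np.round(proj(p+r.apply([[.018,-.018,z],[.018,.018,z]]),q),1).tolist())
for v in (210,224,236): print(v,g[v,284:304].tolist(),g[v,344:362].tolist())
for u in (297,300,348): print(u,g[198:240,u].tolist())
```

```text
t 8.67 p [ 0.6002 -0.2978  0.1304] yaw(toolx) 116.39 tz [ 1.5e-03 -7.0e-04 -1.0e+00] F [ 1.3  1.2 -2.8] T [-0.012  0.019 -0.018] gw 0.0154 j [-0.46  0.64  0.33  1.26 -0.    0.65]
[[  0.5182  -0.2674  25.9726  50.7332]
 [  0.568   -0.243   25.0465 125.2209]
 [  0.5486  -0.3182  26.1949  53.7785]]
c [ 0.55829074 -0.28063964] D [ 0.59834082 -0.29389745] 0.03883632953913283 0.04218741764467579
[[293.9, 214.9], [355.9, 214.9]]
[[296.3, 204.3], [353.0, 204.3]]
210 [84, 84, 84, 84, 85, 84, 84, 86, 84, 80, 58, 28, 27, 25, 27, 21, 25, 26, 27, 32] [23, 28, 29, 32, 38, 38, 38, 62, 85, 114, 148, 159, 159, 159, 159, 159, 159, 159]
224 [86, 87, 86, 87, 87, 88, 78, 49, 33, 35, 36, 35, 35, 35, 35, 34, 34, 36, 32, 31] [47, 64, 69, 69, 69, 69, 71, 69, 67, 60, 93, 132, 144, 144, 143, 145, 143, 143]
236 [86, 87, 86, 86, 85, 87, 86, 73, 33, 33, 34, 36, 34, 33, 37, 35, 36, 36, 34, 33] [35, 33, 53, 72, 71, 70, 71, 68, 64, 109, 144, 144, 144, 144, 144, 144, 143, 144]
297 [75, 89, 88, 88, 88, 87, 86, 87, 79, 50, 24, 26, 25, 23, 25, 25, 26, 27, 28, 32, 28, 26, 25, 28, 28, 35, 35, 35, 36, 36, 35, 36, 34, 34, 35, 34, 35, 36, 33, 37, 34, 33]
300 [89, 89, 88, 88, 88, 85, 87, 87, 79, 49, 26, 26, 25, 25, 26, 27, 25, 26, 26, 30, 28, 27, 26, 25, 32, 36, 34, 35, 35, 36, 35, 37, 35, 35, 36, 33, 36, 33, 36, 37, 35, 34]
348 [161, 160, 159, 122, 117, 128, 104, 74, 66, 50, 36, 36, 38, 37, 37, 37, 34, 35, 37, 53, 48, 40, 39, 38, 57, 67, 69, 69, 70, 71, 72, 71, 70, 71, 70, 70, 71, 71, 71, 71, 70, 69]
```

Request:
move_arm(deltas=[[0, 1.5, 1.2, 8, 0, 0, 0], [0, 0, 0, 4, 0, 0, 0], [0, 0, 0, 2, 0, 0, 0], [0, 0, 0, 2, 0, 0, 0], [0, 0, 0, 2, 0, 0, 0], [0, 0, 0, 0, 0, 0, 0], [0, 0, 0, 0, 0, 0, 0], [0, 0, 0, 0, 0, 0, 0]])

```text
clock: 9.38
eef_pos: [0.6003, -0.2953, 0.1116]
tool_rot: [0.527, 0.85, 0.0, 0.0]
ft_force: [0.1, 0.5, -1.9]
grip_width: 0.0154
grasp_force: 59.5
```

Run:
```python
from h import *
goto([.6008,-.2959,.103],116.5)
```

```text
t 9.38 p [ 0.6003 -0.2953  0.1116] yaw(toolx) 116.43 tz [ 2.e-04 -0.e+00 -1.e+00] F [ 0.1  0.5 -1.9] T [-0.053  0.018  0.019] gw 0.0154 j [-0.46  0.65  0.3   1.22  0.    0.65]
tool mm [-0.7  0.2  8.6] az -0.07
```

Request:
move_arm(deltas=[[0, -0.6, 0.2, 2, 0, 0, 0], [0, 0, 0, 2, 0, 0, 0], [0, 0, 0, 2, 0, 0, 0], [0, 0, 0, 2, 0, 0, 0], [0, 0, 0, 0, 0, 0, 0], [0, 0, 0, 0, 0, 0, 0], [0, 0, 0, 0, 0, 0, 0]])

```text
clock: 9.97
eef_pos: [0.6008, -0.2958, 0.1038]
tool_rot: [0.527, 0.85, 0.0, 0.0]
ft_force: [-0.1, -0.3, -0.2]
grip_width: 0.0152
grasp_force: 59.7
```

Run:
```python
from h import *
state()
```

```text
t 9.97 p [ 0.6008 -0.2958  0.1038] yaw(toolx) 116.43 tz [ 3.e-04 -2.e-04 -1.e+00] F [-0.1 -0.3 -0.2] T [0.094 0.11  0.036] gw 0.0152 j [-0.46  0.66  0.29  1.21 -0.    0.65]
```

Socket is on with no side force. Now the first-pass turn on D.

Request:
move_arm(deltas=[[0, 0, 0, 0, 0, 0, 5], [0, 0, 0, 0, 0, 0, 5], [0, 0, 0, 0, 0, 0, 5], [0, 0, 0, 0, 0, 0, 0]])

```text
clock: 10.3
eef_pos: [0.6013, -0.2956, 0.1037]
tool_rot: [0.634, 0.774, 0.0, 0.0]
ft_force: [2.0, 0.5, -0.5]
grip_width: 0.0148
grasp_force: 59.7
```

Run:
```python
from h import *
state()
```

```text
t 10.3 p [ 0.6013 -0.2956  0.1037] yaw(toolx) 101.37 tz [ 1.4e-03  1.0e-04 -1.0e+00] F [ 2.   0.5 -0.5] T [ 0.173 -0.267  0.07 ] gw 0.0148 j [-0.46  0.66  0.29  1.21  0.    0.92]
```

Request:
move_arm(deltas=[[0, 0, 0, 0, 0, 0, 5], [0, 0, 0, 0, 0, 0, 5], [0, 0, 0, 0, 0, 0, 4], [0, 0, 0, 0, 0, 0, 3], [0, 0, 0, 0, 0, 0, 0], [0, 0, 0, 0, 0, 0, 0]])

```text
clock: 10.8
eef_pos: [0.6017, -0.2956, 0.1037]
tool_rot: [0.74, 0.673, 0.001, 0.001]
ft_force: [2.9, 1.1, -2.2]
grip_width: 0.015
grasp_force: 59.6
```

Run:
```python
from h import *
state()
```

```text
t 10.8 p [ 0.6017 -0.2956  0.1037] yaw(toolx) 84.61 tz [ 2.e-03  2.e-04 -1.e+00] F [ 2.9  1.1 -2.2] T [ 0.187 -0.783  0.095] gw 0.015 j [-0.46  0.66  0.29  1.21  0.    1.21]
```

D turned (about 0.09 N m felt, reading estimated at 0.5). I'll back off the play, lift, and go to the opposite bolt, A.

Request:
move_arm(deltas=[[0, 0.2, -0.2, 0, 0, 0, -6], [0, 0, 0, -18, 0, 0, 0], [0, 0, 0, -20, 0, 0, -7], [0, 0, 0, 0, 0, 0, -7], [0, 0, 0, 0, 0, 0, -7], [0, 0, 0, 0, 0, 0, -7], [0, 20.8, -21.6, 0, 0, 0, -1], [0, 20.8, -21.6, 0, 0, 0, 0], [0, 20.8, -21.6, 0, 0, 0, 0], [0, 0, 0, 10, 0, 0, 0]])

```text
clock: 11.63
eef_pos: [0.5071, -0.2709, 0.1316]
tool_rot: [0.504, 0.864, -0.001, -0.004]
ft_force: [-0.3, 0.7, -2.6]
grip_width: 0.0151
grasp_force: 60.0
```

Request:
move_arm(deltas=[[0, 0, 0, 0, 0, 0, 0], [0, 0, 0, 0, 0, 0, 0], [0, 0, 0, 0, 0, 0, 0], [0, 0, 0, 0, 0, 0, 0]])

```text
clock: 11.97
eef_pos: [0.5148, -0.2731, 0.1319]
tool_rot: [0.504, 0.864, -0.0, 0.001]
ft_force: [0.4, -0.7, -2.6]
grip_width: 0.0149
grasp_force: 59.9
```

```bash
cat >> h.py <<'E'
BO=dict(A=[.5134,-.2757],B=[.5681,-.2433],C=[.5458,-.3304],D=[.6003,-.2980]); E0=np.array([-1.7,-1.4])/1000
def tcp(b,yaw):
    a=np.radians(yaw); return np.array(BO[b])-E0[0]*np.array([np.cos(a),np.sin(a)])-E0[1]*np.array([np.sin(a),-np.cos(a)])
def gob(b,yaw,z): t=tcp(b,yaw); print(np.round(t,4)); goto([t[0],t[1],z],yaw)
E
python3 - <<'E'
from fit import *
gob("A",119.7,.112)
q=bot.calibration("wrist"); im=bot.camera("wrist"); cv2.imwrite("pics/w5.png",im)
u=[float(x) for x in proj([[*BO["B"],.067]],q)[0]]; print(u, np.round(fitbolt(im,q,u),4))
u=[float(x) for x in proj([[*BO["C"],.067]],q)[0]]; print(u, np.round(fitbolt(im,q,u),4))
E
```

```text
[ 0.5138 -0.2735]
t 11.97 p [ 0.5148 -0.2731  0.1319] yaw(toolx) 119.47 tz [ 1.3e-03 -8.0e-04 -1.0e+00] F [ 0.4 -0.7 -2.6] T [ 0.01  -0.025 -0.059] gw 0.0149 j [-0.49  0.47  0.05  1.15 -0.    0.57]
tool mm [ 0.1 -1.1 19.9] az -0.23
[411.1241834727254, 221.46779209148053] [  0.5674  -0.2433  25.2586 104.9839]
[322.62989615295857, 298.70537537670356] [ 0.5484 -0.3254 30.1615 21.6607]
```

Request:
move_arm(deltas=[[0, 0.1, -0.6, 10, 0, 0, 0], [0, 0, 0, 4, 0, 0, 0], [0, 0, 0, 3, 0, 0, 0], [0, 0, 0, 3, 0, 0, 0], [0, 0, 0, 2, 0, 0, 0], [0, 0, 0, 0, 0, 0, 0], [0, 0, 0, 0, 0, 0, 0]])

```text
clock: 12.6
eef_pos: [0.513, -0.2728, 0.1093]
tool_rot: [0.504, 0.863, -0.0, -0.0]
ft_force: [-0.8, -0.3, -2.4]
grip_width: 0.0151
grasp_force: 59.9
```

Run:
```python
from h import *
gob("A",119.7,.1035)
```

```text
[ 0.5138 -0.2735]
t 12.6 p [ 0.513  -0.2728  0.1093] yaw(toolx) 119.42 tz [-2.e-04 -1.e-04 -1.e+00] F [-0.8 -0.3 -2.4] T [-0.156 -0.077  0.046] gw 0.0151 j [-0.49  0.48  0.01  1.1  -0.    0.57]
tool mm [-1.   0.4  5.8] az -0.28
```

Request:
move_arm(deltas=[[0, -0.5, 0.2, 2, 0, 0, 0], [0, 0, 0, 2, 0, 0, 0], [0, 0, 0, 2, 0, 0, 0], [0, 0, 0, 0, 0, 0, 0], [0, 0, 0, 0, 0, 0, 0]])

```text
clock: 13.02
eef_pos: [0.5134, -0.273, 0.1036]
tool_rot: [0.504, 0.864, 0.0, 0.0]
ft_force: [-0.9, 0.0, -1.0]
grip_width: 0.0149
grasp_force: 60.2
```

Run:
```python
from h import *
state()
```

```text
t 13.02 p [ 0.5134 -0.273   0.1036] yaw(toolx) 119.43 tz [ 1.e-04  1.e-04 -1.e+00] F [-0.9  0.  -1. ] T [ 0.109  0.065 -0.009] gw 0.0149 j [-0.49  0.49  0.    1.08  0.    0.57]
```

Request:
move_arm(deltas=[[0, -0.1, 0.15, 0, 0, 0, 5], [0, -0.1, 0.15, 0, 0, 0, 5], [0, -0.1, 0.15, 0, 0, 0, 5], [0, -0.1, 0.15, 0, 0, 0, 5], [0, -0.1, 0.15, 0, 0, 0, 5], [0, -0.1, 0.15, 0, 0, 0, 5], [0, 0, 0, 0, 0, 0, 3], [0, 0, 0, 0, 0, 0, 0], [0, 0, 0, 0, 0, 0, 0]])

```text
clock: 13.77
eef_pos: [0.5146, -0.2733, 0.1036]
tool_rot: [0.728, 0.685, 0.0, 0.0]
ft_force: [0.2, 0.4, -1.3]
grip_width: 0.015
grasp_force: 60.1
```

Run:
```python
from h import *
gob("A",86.5,.1035)
```

```text
[ 0.5149 -0.2741]
t 13.77 p [ 0.5146 -0.2733  0.1036] yaw(toolx) 86.52 tz [ 5.e-04  1.e-04 -1.e+00] F [ 0.2  0.4 -1.3] T [ 0.142 -0.121  0.05 ] gw 0.015 j [-0.49  0.49  0.01  1.09  0.    1.14]
tool mm [-0.8  0.3  0.1] az 0.02
```

Request:
move_arm(deltas=[[0, 0.2, -0.2, 0, 0, 0, -6], [0, 0, 0, -18, 0, 0, 0], [0, 0, 0, -20, 0, 0, -7], [0, 0, 0, 0, 0, 0, -7], [0, 0, 0, 0, 0, 0, -7], [0, 2, 20.8, 0, 0, 0, -2], [0, 2, 20.8, 0, 0, 0, 0], [0, 2, 20.8, 0, 0, 0, 0], [0, 0, 0, 10, 0, 0, 0], [0, 0, 0, 8, 0, 0, 0]])

```text
clock: 14.6
eef_pos: [0.5691, -0.241, 0.1228]
tool_rot: [0.533, 0.846, -0.0, 0.0]
ft_force: [-0.7, 0.9, -3.4]
grip_width: 0.0153
grasp_force: 60.3
```

Request:
move_arm(deltas=[[0, 0, 0, 0, 0, 0, 0], [0, 0, 0, 0, 0, 0, 0], [0, 0, 0, 0, 0, 0, 0], [0, 0, 0, 0, 0, 0, 0]])

```text
clock: 14.93
eef_pos: [0.568, -0.2422, 0.1239]
tool_rot: [0.535, 0.845, -0.0, 0.0]
ft_force: [0.3, -0.7, -2.3]
grip_width: 0.0149
grasp_force: 60.2
```

Run:
```python
from fit import *
gob("B",115.8,.1035)
```

```text
[ 0.5686 -0.2412]
t 14.93 p [ 0.568  -0.2422  0.1239] yaw(toolx) 115.38 tz [ 3.e-04 -2.e-04 -1.e+00] F [ 0.3 -0.7 -2.3] T [-0.041 -0.013 -0.01 ] gw 0.0149 j [-0.4   0.54  0.14  1.18 -0.    0.72]
tool mm [ 0.7  1.  20.4] az -0.42
```

Request:
move_arm(deltas=[[0, 0.6, 0.8, 5, 0, 0, 0], [0, 0, 0, 4, 0, 0, 0], [0, 0, 0, 3, 0, 0, 0], [0, 0, 0, 2, 0, 0, 0], [0, 0, 0, 0, 0, 0, 0], [0, 0, 0, 0, 0, 0, 0]])

```text
clock: 15.43
eef_pos: [0.5687, -0.2406, 0.1092]
tool_rot: [0.534, 0.845, -0.0, -0.0]
ft_force: [0.4, 0.3, -2.1]
grip_width: 0.0153
grasp_force: 60.3
```

Run:
```python
from h import *
gob("B",115.6,.1035)
```

```text
[ 0.5686 -0.2412]
t 15.43 p [ 0.5687 -0.2406  0.1092] yaw(toolx) 115.43 tz [-5.e-04  3.e-04 -1.e+00] F [ 0.4  0.3 -2.1] T [-0.043 -0.008 -0.026] gw 0.0153 j [-0.4   0.55  0.12  1.14  0.    0.73]
tool mm [-0.5 -0.3  5.7] az -0.17
```

Request:
move_arm(deltas=[[0, -0.2, 0, 2, 0, 0, 0], [0, 0, 0, 2, 0, 0, 0], [0, 0, 0, 1.5, 0, 0, 0], [0, 0, 0, 0, 0, 0, 0], [0, 0, 0, 0, 0, 0, 0]])

```text
clock: 15.85
eef_pos: [0.569, -0.2409, 0.104]
tool_rot: [0.534, 0.845, 0.0, 0.0]
ft_force: [0.2, 0.1, -2.6]
grip_width: 0.0149
grasp_force: 60.4
```

Request:
move_arm(deltas=[[0, -0.1, 0.15, 0, 0, 0, 5], [0, -0.1, 0.15, 0, 0, 0, 5], [0, -0.1, 0.15, 0, 0, 0, 5], [0, -0.1, 0.15, 0, 0, 0, 5], [0, -0.1, 0.15, 0, 0, 0, 5], [0, -0.1, 0.15, 0, 0, 0, 4], [0, 0, 0, 0, 0, 0, 2], [0, 0, 0, 0, 0, 0, 0], [0, 0, 0, 0, 0, 0, 0]])

```text
clock: 16.6
eef_pos: [0.5696, -0.2409, 0.1039]
tool_rot: [0.74, 0.672, -0.0, -0.001]
ft_force: [-1.6, 1.5, -1.3]
grip_width: 0.0149
grasp_force: 60.4
```

Run:
```python
from h import *
gob("B",84.5,.1035)
```

```text
[ 0.5697 -0.2417]
t 16.6 p [ 0.5696 -0.2409  0.1039] yaw(toolx) 84.5 tz [-8.e-04  7.e-04 -1.e+00] F [-1.6  1.5 -1.3] T [0.289 0.242 0.062] gw 0.0149 j [-0.4   0.56  0.12  1.13  0.    1.27]
tool mm [-0.8  0.2  0.4] az -0.0
```

Request:
move_arm(deltas=[[0, 0.2, -0.2, 0, 0, 0, -6], [0, 0, 0, -18, 0, 0, 0], [0, 0, 0, -20, 0, 0, -7], [0, 0, 0, 0, 0, 0, -7], [0, 0, 0, 0, 0, 0, -7], [0, -22.6, -19.6, 0, 0, 0, -4.5], [0, -22.6, -19.6, 0, 0, 0, 0], [0, -22.6, -19.6, 0, 0, 0, 0], [0, 0, 0, 10, 0, 0, 0], [0, 0, 0, 8, 0, 0, 0]])

```text
clock: 17.43
eef_pos: [0.544, -0.3292, 0.1239]
tool_rot: [0.532, 0.847, 0.0, 0.001]
ft_force: [0.3, 1.8, -2.7]
grip_width: 0.0152
grasp_force: 60.3
```

Request:
move_arm(deltas=[[0, 0, 0, 0, 0, 0, 0], [0, 0, 0, 0, 0, 0, 0], [0, 0, 0, 0, 0, 0, 0], [0, 0, 0, 0, 0, 0, 0], [0, 0, 0, 0, 0, 0, 0]])

```text
clock: 17.85
eef_pos: [0.545, -0.3264, 0.1246]
tool_rot: [0.53, 0.848, 0.0, 0.001]
ft_force: [0.1, 0.2, -2.7]
grip_width: 0.0152
grasp_force: 60.2
```

Run:
```python
from fit import *
gob("C",116,.1035)
q=bot.calibration("wrist"); im=bot.camera("wrist")
for b in "AB":
    u=[float(x) for x in proj([[*BO[b],.067]],q)[0]]; print(b,np.round(u), np.round(fitbolt(im,q,u),4))
```

```text
[ 0.5463 -0.3283]
t 17.85 p [ 0.545  -0.3264  0.1246] yaw(toolx) 116.01 tz [ 9.e-04 -5.e-04 -1.e+00] F [ 0.1  0.2 -2.7] T [ 0.04  -0.014  0.046] gw 0.0152 j [-0.54  0.57  0.2   1.2   0.    0.58]
tool mm [-2.2  0.4 21.1] az 0.01
A [315. 137.] [  0.5132  -0.2756   2.9302 118.6047]
B [418. 129.] [  0.5677  -0.2433   1.2138 112.2564]
```

Request:
move_arm(deltas=[[0, -2, 0.4, 5, 0, 0, 0], [0, 0, 0, 5, 0, 0, 0], [0, 0, 0, 3, 0, 0, 0], [0, 0, 0, 2, 0, 0, 0], [0, 0, 0, 0, 0, 0, 0], [0, 0, 0, 0, 0, 0, 0]])

```text
clock: 18.4
eef_pos: [0.5454, -0.3285, 0.1086]
tool_rot: [0.53, 0.848, 0.0, -0.0]
ft_force: [1.0, 0.2, -3.8]
grip_width: 0.0148
grasp_force: 60.3
```

Run:
```python
from h import *
gob("C",116,.1035)
```

```text
[ 0.5463 -0.3283]
t 18.4 p [ 0.5454 -0.3285  0.1086] yaw(toolx) 115.93 tz [-4.e-04  5.e-04 -1.e+00] F [ 1.   0.2 -3.8] T [ 0.09  -0.023 -0.019] gw 0.0148 j [-0.54  0.59  0.19  1.17  0.    0.58]
tool mm [-0.2  0.9  5.1] az -0.07
```

Request:
move_arm(deltas=[[0, 0, 0.5, 2, 0, 0, 0], [0, 0, 0, 2, 0, 0, 0], [0, 0, 0, 1, 0, 0, 0], [0, 0, 0, 0, 0, 0, 0], [0, 0, 0, 0, 0, 0, 0]])

```text
clock: 18.82
eef_pos: [0.5458, -0.3285, 0.1039]
tool_rot: [0.531, 0.848, -0.0, -0.0]
ft_force: [-0.6, -0.7, -3.2]
grip_width: 0.0151
grasp_force: 60.3
```

Request:
move_arm(deltas=[[0, -0.1, 0.15, 0, 0, 0, 5], [0, -0.1, 0.15, 0, 0, 0, 5], [0, -0.1, 0.15, 0, 0, 0, 5], [0, -0.1, 0.15, 0, 0, 0, 5], [0, -0.1, 0.15, 0, 0, 0, 5], [0, -0.1, 0.15, 0, 0, 0, 4], [0, 0, 0, 0, 0, 0, 2], [0, 0, 0, 0, 0, 0, 0], [0, 0, 0, 0, 0, 0, 0]])

```text
clock: 19.57
eef_pos: [0.5471, -0.3282, 0.104]
tool_rot: [0.737, 0.676, 0.0, -0.0]
ft_force: [0.4, 1.8, -1.5]
grip_width: 0.0154
grasp_force: 60.3
```

Run:
```python
from h import *
gob("C",85,.1035)
```

```text
[ 0.5473 -0.3288]
t 19.57 p [ 0.5471 -0.3282  0.104 ] yaw(toolx) 85.01 tz [ 3.0e-04  1.1e-03 -1.0e+00] F [ 0.4  1.8 -1.5] T [ 0.564 -0.186  0.047] gw 0.0154 j [-0.54  0.59  0.18  1.16  0.    1.12]
tool mm [-0.6  0.3  0.5] az 0.01
```

First pass is done: A and B were checked in the picture at about 0.48 and 0.51, and C and D are similar by tool angle. I'll start the second pass with C, turning to just past the earliest possible stop and feeling the torque.

Request:
move_arm(deltas=[[0, -0.1, 0.1, 0, 0, 0, 5], [0, -0.1, 0.1, 0, 0, 0, 5], [0, -0.1, 0.1, 0, 0, 0, 3], [0, -0.05, 0.1, 0, 0, 0, 2], [0, 0, 0, 0, 0, 0, 2], [0, 0, 0, 0, 0, 0, 0], [0, 0, 0, 0, 0, 0, 0]])

```text
clock: 20.15
eef_pos: [0.5476, -0.3284, 0.104]
tool_rot: [0.829, 0.56, 0.001, -0.0]
ft_force: [1.4, 3.5, -2.6]
grip_width: 0.0153
grasp_force: 60.3
```

```bash
cat >> h.py <<'E'
def feel(n=1):
    o=bot.get_obs(); T=[o["ft_torque"][2]]
    for i in range(n): bot.camera("wrist"); T.append(bot.get_obs()["ft_torque"][2])
    print("Tz",np.round(T,3),"mean",np.round(np.mean(T),3))
E
python3 - <<'E'
from h import *
gob("C",68,.1035); feel(3)
E
```

```text
[ 0.5477 -0.3293]
t 20.15 p [ 0.5476 -0.3284  0.104 ] yaw(toolx) 68.06 tz [ 6.0e-04  1.4e-03 -1.0e+00] F [ 1.4  3.5 -2.6] T [ 0.887 -0.318  0.175] gw 0.0153 j [-0.54  0.59  0.19  1.16  0.    1.41]
tool mm [-0.8  0.5  0.5] az 0.06
Tz [0.175 0.182 0.142 0.189] mean 0.172
```

Request:
move_arm(deltas=[[0, 0.8, 0.2, 0, 0, 0, 1.5], [0, 0, 0, 0, 0, 0, 0], [0, 0, 0, 0, 0, 0, 0], [0, 0, 0, 0, 0, 0, 0]])

```text
clock: 20.63
eef_pos: [0.5477, -0.3284, 0.104]
tool_rot: [0.836, 0.548, 0.0, -0.0]
ft_force: [1.0, 3.5, 0.1]
grip_width: 0.015
grasp_force: 60.4
```

Run:
```python
from h import *
state(); feel(3)
```

```text
t 20.63 p [ 0.5477 -0.3284  0.104 ] yaw(toolx) 66.47 tz [-1.e-04  4.e-04 -1.e+00] F [1.  3.5 0.1] T [ 0.909 -0.209  0.218] gw 0.015 j [-0.54  0.59  0.19  1.16  0.    1.44]
Tz [0.218 0.173 0.211 0.208] mean 0.202
```

Request:
move_arm(deltas=[[0, 0, 0, 0, 0, 0, 1.5], [0, 0, 0, 0, 0, 0, 0], [0, 0, 0, 0, 0, 0, 0], [0, 0, 0, 0, 0, 0, 0]])

```text
clock: 21.12
eef_pos: [0.5477, -0.3285, 0.104]
tool_rot: [0.844, 0.537, 0.0, -0.0]
ft_force: [1.4, 4.1, -1.3]
grip_width: 0.0152
grasp_force: 60.5
```

Run:
```python
from h import *
state(); feel(3)
```

```text
t 21.12 p [ 0.5477 -0.3285  0.104 ] yaw(toolx) 64.97 tz [-1.e-04  2.e-04 -1.e+00] F [ 1.4  4.1 -1.3] T [ 1.023 -0.118  0.287] gw 0.0152 j [-0.54  0.59  0.19  1.16  0.    1.47]
Tz [0.287 0.315 0.313 0.316] mean 0.308
```

C is clearly at its stop: torque rises 0.1 N m per 1.5°, and the reading is about 0.78. I'll ease off, lift and go to the opposite bolt, B.

Request:
move_arm(deltas=[[0, 0, 0, 0, 0, 0, -5], [0, 0, 0, 0, 0, 0, -5], [0, 0, 0, -18, 0, 0, 0], [0, 0, 0, -20, 0, 0, -6], [0, 0, 0, 0, 0, 0, -5], [0, 28.9, 7.9, 0, 0, 0, -5], [0, 28.9, 7.9, 0, 0, 0, 0], [0, 28.9, 7.9, 0, 0, 0, 0], [0, 0, 0, 10, 0, 0, 0], [0, 0, 0, 8, 0, 0, 0]])

```text
clock: 22.1
eef_pos: [0.5733, -0.2423, 0.1241]
tool_rot: [0.701, 0.713, -0.001, 0.002]
ft_force: [0.4, -0.3, -2.3]
grip_width: 0.0152
grasp_force: 60.3
```

Request:
move_arm(deltas=[[0, 0, 0, 0, 0, 0, 0], [0, 0, 0, 0, 0, 0, 0], [0, 0, 0, 0, 0, 0, 0], [0, 0, 0, 0, 0, 0, 0], [0, 0, 0, 0, 0, 0, 0]])

```text
clock: 22.52
eef_pos: [0.5726, -0.2433, 0.1244]
tool_rot: [0.702, 0.712, 0.0, 0.0]
ft_force: [0.5, 0.2, -0.9]
grip_width: 0.0151
grasp_force: 60.2
```

Run:
```python
from fit import *
gob("B",91,.1035)
```

```text
[ 0.5695 -0.2416]
t 22.52 p [ 0.5726 -0.2433  0.1244] yaw(toolx) 90.84 tz [ 7.e-04 -7.e-04 -1.e+00] F [ 0.5  0.2 -0.9] T [ 0.029 -0.013  0.04 ] gw 0.0151 j [-0.4   0.55  0.16  1.18 -0.    1.15]
tool mm [ 1.8 -3.1 20.9] az -0.16
```

Request:
move_arm(deltas=[[0, 1.8, -3, 5, 0, 0, 0], [0, 0, 0, 5, 0, 0, 0], [0, 0, 0, 3, 0, 0, 0], [0, 0, 0, 2, 0, 0, 0], [0, 0, 0, 0, 0, 0, 0], [0, 0, 0, 0, 0, 0, 0]])

```text
clock: 23.02
eef_pos: [0.5694, -0.2404, 0.1087]
tool_rot: [0.701, 0.713, -0.0, -0.0]
ft_force: [-0.4, -0.3, -2.9]
grip_width: 0.0155
grasp_force: 60.3
```

Run:
```python
from h import *
gob("B",91,.1035)
```

```text
[ 0.5695 -0.2416]
t 23.02 p [ 0.5694 -0.2404  0.1087] yaw(toolx) 90.93 tz [-4.e-04  1.e-04 -1.e+00] F [-0.4 -0.3 -2.9] T [-0.016  0.048 -0.033] gw 0.0155 j [-0.4   0.55  0.12  1.14 -0.    1.16]
tool mm [-1.2  0.   5.2] az -0.07
```

Request:
move_arm(deltas=[[0, -0.7, 0, 2, 0, 0, 0], [0, 0, 0, 2, 0, 0, 0], [0, 0, 0, 1, 0, 0, 0], [0, 0, 0, 0, 0, 0, 0], [0, 0, 0, 0, 0, 0, 0]])

```text
clock: 23.43
eef_pos: [0.5695, -0.2412, 0.1039]
tool_rot: [0.701, 0.713, -0.0, -0.0]
ft_force: [1.0, 0.6, -2.2]
grip_width: 0.0151
grasp_force: 60.3
```

Request:
move_arm(deltas=[[0, -0.1, 0.1, 0, 0, 0, 5], [0, -0.1, 0.1, 0, 0, 0, 5], [0, -0.1, 0.1, 0, 0, 0, 5], [0, -0.1, 0.1, 0, 0, 0, 5], [0, -0.1, 0.1, 0, 0, 0, 4], [0, 0, 0, 0, 0, 0, 2], [0, 0, 0, 0, 0, 0, 2], [0, 0, 0, 0, 0, 0, 0], [0, 0, 0, 0, 0, 0, 0]])

```text
clock: 24.18
eef_pos: [0.57, -0.2411, 0.1039]
tool_rot: [0.853, 0.523, 0.0, -0.0]
ft_force: [0.6, 1.4, -2.6]
grip_width: 0.0152
grasp_force: 60.2
```

Run:
```python
from h import *
gob("B",63,.1035); feel(3)
```

```text
[ 0.5701 -0.2424]
t 24.18 p [ 0.57   -0.2411  0.1039] yaw(toolx) 63.02 tz [ 1.0e-04  1.2e-03 -1.0e+00] F [ 0.6  1.4 -2.6] T [ 0.576 -0.141  0.117] gw 0.0152 j [-0.4   0.56  0.12  1.13  0.    1.64]
tool mm [-1.1  0.7  0.4] az 0.02
Tz [0.117 0.105 0.101 0.135] mean 0.114
```

Request:
move_arm(deltas=[[0, 0, 0, 0, 0, 0, 1.5], [0, 0, 0, 0, 0, 0, 1], [0, 0, 0, 0, 0, 0, 0], [0, 0, 0, 0, 0, 0, 0]])

```text
clock: 24.67
eef_pos: [0.5701, -0.2412, 0.1039]
tool_rot: [0.864, 0.504, 0.0, -0.0]
ft_force: [0.1, 3.6, -1.5]
grip_width: 0.0151
grasp_force: 60.3
```

Run:
```python
from h import *
state(); feel(3)
```

```text
t 24.67 p [ 0.5701 -0.2412  0.1039] yaw(toolx) 60.49 tz [ 2.e-04  9.e-04 -1.e+00] F [ 0.1  3.6 -1.5] T [ 0.891 -0.198  0.252] gw 0.0151 j [-0.4   0.56  0.12  1.13  0.    1.69]
Tz [0.252 0.294 0.27  0.241] mean 0.265
```

B is at its stop too. Next bolt A.

Request:
move_arm(deltas=[[0, 0, 0, 0, 0, 0, -5], [0, 0, 0, 0, 0, 0, -4], [0, 0, 0, -18, 0, 0, 0], [0, 0, 0, -20, 0, 0, -7], [0, 0, 0, 0, 0, 0, -7], [0, 0, 0, 0, 0, 0, -7], [0, -9.8, -19, 0, 0, 0, -2.5], [0, -9.8, -19, 0, 0, 0, 0], [0, -9.8, -19, 8, 0, 0, 0], [0, 0, 0, 10, 0, 0, 0]])

```text
clock: 25.65
eef_pos: [0.511, -0.2767, 0.1249]
tool_rot: [0.691, 0.723, -0.002, 0.001]
ft_force: [-0.8, 0.5, -2.8]
grip_width: 0.0151
grasp_force: 60.2
```

Request:
move_arm(deltas=[[0, 0, 0, 0, 0, 0, 0], [0, 0, 0, 0, 0, 0, 0], [0, 0, 0, 0, 0, 0, 0], [0, 0, 0, 0, 0, 0, 0], [0, 0, 0, 0, 0, 0, 0]])

```text
clock: 26.07
eef_pos: [0.515, -0.2732, 0.1245]
tool_rot: [0.689, 0.725, 0.0, 0.001]
ft_force: [0.5, 0.5, -2.3]
grip_width: 0.0149
grasp_force: 60.1
```

Run:
```python
from fit import *
gob("A",93,.1035)
q=bot.calibration("wrist"); im=bot.camera("wrist")
for b in "BCD":
    u=[float(x) for x in proj([[*BO[b],.067]],q)[0]]; print(b,np.round(u), np.round(fitbolt(im,q,u),4))
```

```text
[ 0.5147 -0.2739]
t 26.07 p [ 0.515  -0.2732  0.1245] yaw(toolx) 92.97 tz [ 1.e-03 -8.e-04 -1.e+00] F [ 0.5  0.5 -2.3] T [-0.021 -0.002 -0.034] gw 0.0149 j [-0.49  0.47  0.04  1.13 -0.    1.03]
tool mm [-0.7 -0.3 21. ] az -0.03
B [408. 186.] [  0.5677  -0.243  -19.5267 106.8241]
C [362. 297.] [ 0.5473 -0.3271 30.2356 47.8049]
D [442. 262.] [ 0.6007 -0.2972 -0.2811 65.8024]
```

Request:
move_arm(deltas=[[0, -0.6, -0.2, 5, 0, 0, 0], [0, 0, 0, 5, 0, 0, 0], [0, 0, 0, 3, 0, 0, 0], [0, 0, 0, 2, 0, 0, 0], [0, 0, 0, 0, 0, 0, 0], [0, 0, 0, 0, 0, 0, 0]])

```text
clock: 26.62
eef_pos: [0.5137, -0.2738, 0.1087]
tool_rot: [0.689, 0.725, -0.0, -0.0]
ft_force: [-0.5, -1.1, -2.4]
grip_width: 0.0151
grasp_force: 60.3
```

Run:
```python
from h import *
gob("A",93,.1035)
```

```text
[ 0.5147 -0.2739]
t 26.62 p [ 0.5137 -0.2738  0.1087] yaw(toolx) 92.92 tz [-6.e-04  3.e-04 -1.e+00] F [-0.5 -1.1 -2.4] T [-0.025  0.026  0.011] gw 0.0151 j [-0.49  0.49  0.01  1.1  -0.    1.03]
tool mm [-0.2  1.   5.2] az -0.08
```

Request:
move_arm(deltas=[[0, 0, 0.6, 2, 0, 0, 0], [0, 0, 0, 2, 0, 0, 0], [0, 0, 0, 1, 0, 0, 0], [0, 0, 0, 0, 0, 0, 0], [0, 0, 0, 0, 0, 0, 0]])

```text
clock: 27.03
eef_pos: [0.5144, -0.2738, 0.1038]
tool_rot: [0.689, 0.725, -0.0, -0.0]
ft_force: [1.0, 0.3, -2.5]
grip_width: 0.0153
grasp_force: 60.3
```

Request:
move_arm(deltas=[[0, -0.1, 0.1, 0, 0, 0, 5], [0, -0.1, 0.1, 0, 0, 0, 5], [0, -0.1, 0.1, 0, 0, 0, 5], [0, -0.1, 0.1, 0, 0, 0, 5], [0, -0.1, 0.1, 0, 0, 0, 5], [0, 0, 0, 0, 0, 0, 5], [0, 0, 0, 0, 0, 0, 3], [0, 0, 0, 0, 0, 0, 2], [0, 0, 0, 0, 0, 0, 0], [0, 0, 0, 0, 0, 0, 0]])

```text
clock: 27.87
eef_pos: [0.5154, -0.2737, 0.104]
tool_rot: [0.875, 0.485, 0.001, -0.0]
ft_force: [1.0, 2.0, -3.6]
grip_width: 0.015
grasp_force: 60.2
```

Run:
```python
from h import *
gob("A",58,.1035); feel(3)
```

```text
[ 0.5155 -0.275 ]
t 27.87 p [ 0.5154 -0.2737  0.104 ] yaw(toolx) 58.02 tz [ 8.0e-04  1.2e-03 -1.0e+00] F [ 1.   2.  -3.6] T [ 0.615 -0.357  0.11 ] gw 0.015 j [-0.49  0.49  0.01  1.09  0.    1.64]
tool mm [-1.   0.8  0.5] az 0.02
Tz [0.11  0.106 0.068 0.126] mean 0.102
```

Request:
move_arm(deltas=[[0, 0, 0, 0, 0, 0, 1.5], [0, 0, 0, 0, 0, 0, 1.2], [0, 0, 0, 0, 0, 0, 0], [0, 0, 0, 0, 0, 0, 0]])

```text
clock: 28.35
eef_pos: [0.5153, -0.2739, 0.104]
tool_rot: [0.886, 0.464, 0.001, -0.0]
ft_force: [2.2, 4.0, -3.0]
grip_width: 0.015
grasp_force: 60.2
```

Run:
```python
from h import *
state(); feel(3)
```

```text
t 28.35 p [ 0.5153 -0.2739  0.104 ] yaw(toolx) 55.29 tz [ 8.e-04  1.e-03 -1.e+00] F [ 2.2  4.  -3. ] T [ 1.001 -0.739  0.207] gw 0.015 j [-0.49  0.49  0.01  1.09  0.    1.69]
Tz [0.207 0.275 0.277 0.22 ] mean 0.245
```

A is at its stop. Last bolt: D.

Request:
move_arm(deltas=[[0, 0, 0, 0, 0, 0, -5], [0, 0, 0, 0, 0, 0, -4], [0, 0, 0, -18, 0, 0, 0], [0, 0, 0, -20, 0, 0, -7], [0, 0, 0, 0, 0, 0, -7], [0, 0, 0, 0, 0, 0, -7], [0, -7.4, 28.8, 0, 0, 0, -5], [0, -7.4, 28.8, 0, 0, 0, 0], [0, -7.4, 28.8, 8, 0, 0, 0], [0, 0, 0, 10, 0, 0, 0]])

```text
clock: 29.33
eef_pos: [0.6055, -0.3017, 0.1237]
tool_rot: [0.706, 0.708, -0.0, 0.004]
ft_force: [1.3, -1.1, -2.5]
grip_width: 0.0152
grasp_force: 60.3
```

Request:
move_arm(deltas=[[0, 0, 0, 0, 0, 0, 0], [0, 0, 0, 0, 0, 0, 0], [0, 0, 0, 0, 0, 0, 0], [0, 0, 0, 0, 0, 0, 0], [0, 0, 0, 0, 0, 0, 0]])

```text
clock: 29.75
eef_pos: [0.6003, -0.2991, 0.1254]
tool_rot: [0.706, 0.708, 0.0, 0.001]
ft_force: [0.1, -0.5, -2.3]
grip_width: 0.0149
grasp_force: 60.3
```

Run:
```python
from fit import *
gob("D",90.2,.1035)
q=bot.calibration("wrist"); im=bot.camera("wrist")
for b in "AB":
    u=[float(x) for x in proj([[*BO[b],.067]],q)[0]]; print(b,np.round(u), np.round(fitbolt(im,q,u),4))
```

```text
[ 0.6017 -0.2963]
t 29.75 p [ 0.6003 -0.2991  0.1254] yaw(toolx) 90.19 tz [ 0.0011 -0.0011 -1.    ] F [ 0.1 -0.5 -2.3] T [-0.075 -0.036 -0.016] gw 0.0149 j [-0.46  0.64  0.33  1.25 -0.    1.11]
tool mm [ 2.8  1.4 21.9] az -0.01
A [193. 191.] [  0.5122  -0.2756 -14.9468  36.481 ]
B [273. 141.] [  0.5682  -0.2431 -19.06   129.6749]
```

Request:
move_arm(deltas=[[0, 2.6, 1.2, 5, 0, 0, 0], [0, 0, 0, 5, 0, 0, 0], [0, 0, 0, 3, 0, 0, 0], [0, 0, 0, 3, 0, 0, 0], [0, 0, 0, 0, 0, 0, 0], [0, 0, 0, 0, 0, 0, 0]])

```text
clock: 30.3
eef_pos: [0.6016, -0.2959, 0.1074]
tool_rot: [0.706, 0.709, -0.0, -0.0]
ft_force: [-1.0, -0.8, -2.2]
grip_width: 0.0151
grasp_force: 60.4
```

Run:
```python
from h import *
gob("D",90.2,.1035)
```

```text
[ 0.6017 -0.2963]
t 30.3 p [ 0.6016 -0.2959  0.1074] yaw(toolx) 90.23 tz [-1.e-03  4.e-04 -1.e+00] F [-1.  -0.8 -2.2] T [-0.006  0.018 -0.015] gw 0.0151 j [-0.46  0.66  0.3   1.22 -0.    1.11]
tool mm [-0.4  0.1  3.9] az 0.03
```

Request:
move_arm(deltas=[[0, -0.2, 0, 2, 0, 0, 0], [0, 0, 0, 1.5, 0, 0, 0], [0, 0, 0, 0, 0, 0, 0], [0, 0, 0, 0, 0, 0, 0]])

```text
clock: 30.63
eef_pos: [0.6018, -0.2963, 0.1044]
tool_rot: [0.706, 0.708, -0.0, -0.0]
ft_force: [0.0, 0.4, -3.2]
grip_width: 0.0151
grasp_force: 60.4
```

Request:
move_arm(deltas=[[0, -0.1, 0.1, 0, 0, 0, 5], [0, -0.1, 0.1, 0, 0, 0, 5], [0, -0.1, 0.1, 0, 0, 0, 5], [0, -0.1, 0.1, 0, 0, 0, 5], [0, -0.1, 0.1, 0, 0, 0, 5], [0, 0, 0, 0, 0, 0, 5], [0, 0, 0, 0, 0, 0, 4], [0, 0, 0, 0, 0, 0, 3], [0, 0, 0, 0, 0, 0, 0], [0, 0, 0, 0, 0, 0, 0]])

```text
clock: 31.47
eef_pos: [0.6027, -0.296, 0.1044]
tool_rot: [0.894, 0.449, 0.001, -0.0]
ft_force: [0.9, 2.4, -3.3]
grip_width: 0.0153
grasp_force: 60.2
```

Run:
```python
from h import *
gob("D",53,.1035); feel(3)
```

```text
[ 0.6024 -0.2975]
t 31.47 p [ 0.6027 -0.296   0.1044] yaw(toolx) 53.35 tz [ 7.0e-04  1.4e-03 -1.0e+00] F [ 0.9  2.4 -3.3] T [ 0.763 -0.433  0.158] gw 0.0153 j [-0.46  0.66  0.3   1.21  0.    1.75]
tool mm [-1.3  0.7  0.9] az 0.35
Tz [0.158 0.1   0.084 0.181] mean 0.131
```

Request:
move_arm(deltas=[[0, 0, 0, 0, 0, 0, 1.2], [0, 0, 0, 0, 0, 0, 1], [0, 0, 0, 0, 0, 0, 0], [0, 0, 0, 0, 0, 0, 0]])

```text
clock: 31.95
eef_pos: [0.6026, -0.2962, 0.1044]
tool_rot: [0.902, 0.431, 0.001, -0.0]
ft_force: [2.6, 3.9, -3.7]
grip_width: 0.015
grasp_force: 60.2
```

Run:
```python
from h import *
state(); feel(3)
```

```text
t 31.95 p [ 0.6026 -0.2962  0.1044] yaw(toolx) 51.06 tz [ 6.0e-04  1.2e-03 -1.0e+00] F [ 2.6  3.9 -3.7] T [ 1.178 -0.689  0.202] gw 0.015 j [-0.46  0.66  0.3   1.21  0.    1.79]
Tz [0.202 0.225 0.221 0.271] mean 0.23
```

All four have been felt at their stops. I'll ease off, lift, step back and check the four head angles before leaving.

Request:
move_arm(deltas=[[0, 0, 0, 0, 0, 0, -5], [0, 0, 0, 0, 0, 0, -4], [0, 0, 0, -20, 0, 0, 0], [0, 0, 0, -40, 0, 0, 0], [0, -20, -20, -30, 0, 0, 0], [0, -30, -20, -10, 0, 0, 0], [0, 0, 0, 0, 0, 0, 0], [0, 0, 0, 0, 0, 0, 0], [0, 0, 0, 0, 0, 0, 0], [0, 0, 0, 0, 0, 0, 0]])

```text
clock: 32.93
eef_pos: [0.5424, -0.3203, 0.2035]
tool_rot: [0.866, 0.5, -0.001, -0.0]
ft_force: [0.9, 0.5, -2.3]
grip_width: 0.0151
grasp_force: 60.5
```

```bash
sed -i 's/(-20,70)/(-45,45)/' fit.py
python3 - <<'E'
from fit import *
state()
q=bot.calibration("wrist"); im=bot.camera("wrist"); cv2.imwrite("pics/w6.png",im)
for b in "ABCD":
    u=[float(x) for x in proj([[*BO[b],.067]],q)[0]]; f=fitbolt(im,q,u); print(b,np.round(u), np.round(f,4),"reading",np.round(np.radians(30.6-f[2]),3))
E
```

```text
t 32.93 p [ 0.5424 -0.3203  0.2035] yaw(toolx) 60.0 tz [-1.6e-03 -1.0e-04 -1.0e+00] F [ 0.9  0.5 -2.3] T [ 0.003  0.047 -0.024] gw 0.0151 j [-0.53  0.52  0.32  1.38 -0.    1.56]
A [270. 163.] [  0.5137  -0.2755 -23.425  128.5929] reading 0.943
B [304.  98.] [  0.568   -0.2432 -19.2945 137.2798] reading 0.871
C [332. 196.] [  0.5508  -0.3285 -13.8452  59.3081] reading 0.776
D [368. 136.] [  0.6004  -0.2978 -28.2474 118.7946] reading 1.027
```

View pics/w6.png

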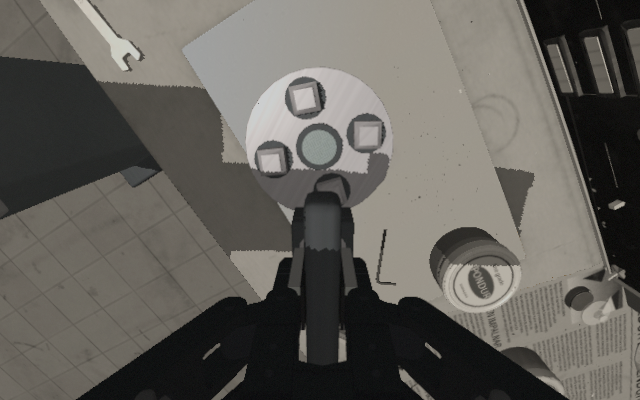

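A, B and D read at their stops (0.94, 0.87, 1.03). C is half hidden but reads about 0.78 and was felt. Now I'll carry the key back to its post.

Request:
move_arm(deltas=[[0, 29.6, -24.1, 0, 0, 0, 0], [0, 29.6, -24.1, 0, 0, 0, 0], [0, 29.6, -24.1, 0, 0, 0, 0], [0, 29.6, -24.1, 0, 0, 0, 0], [0, 29.6, -24.1, 0, 0, 0, 0], [0, 29.6, -24.1, 0, 0, 0, 0], [0, 29.6, -24.1, 0, 0, 0, 0], [0, 29.6, -24.1, 0, 0, 0, 0], [0, 29.6, -24.1, 0, 0, 0, 0], [0, 29.6, -24.1, 0, 0, 0, 0]])

```text
clock: 33.82
eef_pos: [0.4812, 0.0588, 0.2038]
tool_rot: [0.866, 0.501, -0.001, 0.0]
ft_force: [1.1, -0.4, -2.1]
grip_width: 0.0151
grasp_force: 60.5
```

Request:
move_arm(deltas=[[0, 29.6, -24.1, 0, 0, 0, 0], [0, 29.6, -24.1, 0, 0, 0, -7], [0, 0, 0, 0, 0, 0, -7], [0, 0, 0, 0, 0, 0, -7], [0, 0, 0, 0, 0, 0, -7], [0, 0, 0, 0, 0, 0, -7], [0, 0, 0, 0, 0, 0, -7], [0, 0, 0, 0, 0, 0, -7], [0, 0, 0, 0, 0, 0, -7], [0, 0, 0, 0, 0, 0, -7]])

```text
clock: 34.65
eef_pos: [0.4695, 0.1325, 0.2036]
tool_rot: [0.474, 0.881, -0.001, -0.0]
ft_force: [0.3, -0.4, -2.1]
grip_width: 0.0151
grasp_force: 60.5
```

Request:
move_arm(deltas=[[0, 0, 0, 20, 0, 0, -6], [0, 0, 0, 40, 0, 0, 0], [0, 0, 0, 20, 0, 0, 0], [0, 0, 0, 0, 0, 0, 0], [0, 0, 0, 0, 0, 0, 0], [0, 0, 0, 0, 0, 0, 0], [0, 0, 0, 0, 0, 0, 0]])

```text
clock: 35.23
eef_pos: [0.4712, 0.1326, 0.1262]
tool_rot: [0.43, 0.903, 0.001, 0.001]
ft_force: [1.0, 0.3, -1.5]
grip_width: 0.0147
grasp_force: 60.4
```

Run:
```python
from h import *
goto([.4693,.1322,.092],129)
```

```text
t 35.23 p [0.4712 0.1326 0.1262] yaw(toolx) 129.05 tz [ 3.5e-03  8.0e-04 -1.0e+00] F [ 1.   0.3 -1.5] T [-0.018  0.033  0.018] gw 0.0147 j [ 0.27  0.3  -0.23  1.04 -0.    1.16]
tool mm [ 0.9 -1.9 34.2] az 0.05
```

Request:
move_arm(deltas=[[0, 0.5, -1, 20, 0, 0, 0], [0, 0, 0, 12, 0, 0, 0], [0, 0, 0, 0, 0, 0, 0], [0, 0, 0, 0, 0, 0, 0], [0, 0, 0, 0, 0, 0, 0], [0, 0, 0, 0, 0, 0, 0]])

```text
clock: 35.73
eef_pos: [0.4698, 0.1321, 0.094]
tool_rot: [0.43, 0.903, 0.001, 0.001]
ft_force: [-0.4, 0.4, -1.9]
grip_width: 0.0149
grasp_force: 60.3
```

Run:
```python
from h import *
goto([.4693,.1322,.0705],129)
```

```text
t 35.73 p [0.4698 0.1321 0.094 ] yaw(toolx) 129.03 tz [ 3.e-03  8.e-04 -1.e+00] F [-0.4  0.4 -1.9] T [ 0.038 -0.005  0.017] gw 0.0149 j [ 0.27  0.33 -0.27  0.96 -0.    1.16]
tool mm [ 0.4 -0.4 23.5] az 0.03
```

Request:
move_arm(deltas=[[0, 0.2, -0.2, 6, 0, 0, 0], [0, 0, 0, 6, 0, 0, 0], [0, 0, 0, 5, 0, 0, 0], [0, 0, 0, 0, 0, 0, 0], [0, 0, 0, 0, 0, 0, 0], [0, 0, 0, 0, 0, 0, 0]])

```text
clock: 36.23
eef_pos: [0.4681, 0.1317, 0.0753]
tool_rot: [0.43, 0.903, -0.0, -0.0]
ft_force: [0.1, -0.0, -2.4]
grip_width: 0.0154
grasp_force: 60.5
```

Run:
```python
from h import *
goto([.4693,.1322,.0705],129)
```

```text
t 36.23 p [0.4681 0.1317 0.0753] yaw(toolx) 129.03 tz [-5.e-04 -2.e-04 -1.e+00] F [ 0.1 -0.  -2.4] T [0.021 0.013 0.001] gw 0.0154 j [ 0.27  0.35 -0.3   0.92 -0.    1.16]
tool mm [-0.4  1.3  4.8] az 0.03
```

Request:
move_arm(deltas=[[0, 0, 0.4, 2, 0, 0, 0], [0, 0, 0, 1.5, 0, 0, 0], [0, 0, 0, 1, 0, 0, 0], [0, 0, 0, 0, 0, 0, 0], [0, 0, 0, 0, 0, 0, 0], [0, 0, 0, 0, 0, 0, 0]])

```text
clock: 36.73
eef_pos: [0.4685, 0.132, 0.071]
tool_rot: [0.43, 0.903, 0.0, 0.0]
ft_force: [-0.4, -0.7, -1.9]
grip_width: 0.0151
grasp_force: 60.5
```

Run:
```python
from h import *
state()
```

```text
t 36.73 p [0.4685 0.132  0.071 ] yaw(toolx) 129.03 tz [ 0.  0. -1.] F [-0.4 -0.7 -1.9] T [-0.02   0.039  0.048] gw 0.0151 j [ 0.27  0.36 -0.3   0.91 -0.    1.16]
```

Request:
move_arm(deltas=[[0, 0, 0, 0.7, 0, 0, 0], [0, 0, 0, 0, 0, 0, 0], [0.3, 0, 0, 0, 0, 0, 0], [0.6, 0, 0, 0, 0, 0, 0], [1, 0, 0, 0, 0, 0, 0], [1, 0, 0, 0, 0, 0, 0], [1, 0, 0, 0, 0, 0, 0], [1, 0, 0, 0, 0, 0, 0], [1, 0, 0, 0, 0, 0, 0]])

```text
clock: 37.48
eef_pos: [0.4685, 0.132, 0.0703]
tool_rot: [0.43, 0.903, 0.0, 0.0]
ft_force: [0.1, -0.5, 0.8]
grip_width: 0.0853
grasp_force: 0.0
```

Request:
move_arm(deltas=[[1, 0, 0, -15, 0, 0, 0], [1, 0, 0, -30, 0, 0, 0], [1, 0, 0, -40, 0, 0, 0], [1, 0, 0, -40, 0, 0, 0], [1, 0, 0, -40, 0, 0, 0], [1, 0, 0, 0, 0, 0, 0], [1, 0, 0, 0, 0, 0, 0], [1, 0, 0, 0, 0, 0, 0], [1, 0, 0, 0, 0, 0, 0]])

```text
clock: 38.23
eef_pos: [0.4675, 0.1317, 0.2337]
tool_rot: [0.43, 0.903, -0.001, -0.001]
ft_force: [-0.4, 0.1, 0.1]
grip_width: 0.0851
grasp_force: 0.0
```

Run:
```python
from h import *
state(); q=bot.calibration("wrist"); im=bot.camera("wrist"); cv2.imwrite("pics/w7.png",im[50:350,120:520])
for n,z in [("wrench",.091),("holder",.02)]:
    for r in bot.outline_of(n,"wrist")[:1]: print(n,round(r["conf"],2),r["rect"],np.round(ray([cen(r["pixels"])],q,z)[0],4))
```

```text
t 38.23 p [0.4675 0.1317 0.2337] yaw(toolx) 129.03 tz [-2.9e-03 -8.0e-04 -1.0e+00] F [-0.4  0.1  0.1] T [-0.028  0.004  0.05 ] gw 0.0851 j [ 0.27  0.22 -0.04  1.32 -0.    1.16]
wrench 0.82 [507.6, 167.2, 96.3, 69.5] [0.6448 0.2666 0.091 ]
holder 0.94 [282.1, 126.0, 85.7, 84.1] [0.4647 0.1372 0.02  ]
```

View pics/w7.png

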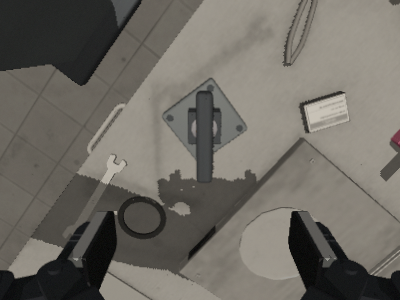

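The key stands upright over its post at crop pixel (204,135), released and centred on the block. The gasket and spanner are still where they were.

```bash
python3 -c "
from workcell import bot
print(bot.job_done())"
```

```text
the job is handed in; nothing more can be done
None
```

I tightened all four bolts crosswise in two passes, easing each off once I felt its stop; the key is back upright on its post, released, and the job is handed in at about 38 s, though no verdict came back.

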